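Nest the form bowls on the vibrating table and set its speed lever

TASK

Set up the vibrating table for casting a hollow rock: set the middle black bowl down inside the large one on the table's plate, then the small bowl inside the middle one, each roughly central, upright and flat on the floor of the bowl around it - placed, not dropped. Only then swing the controller's speed lever with its red knob so that its white pointer points straight at the orange magnet (not the blue one), and let go. Leave the large bowl in its place between the stops, and the brush, tape roll, rock and paint pot where they lie.

Things in the scene. Friction and masses are not known exactly. Their poses are not given: they have to be found in the camera images.
- shaker: Vibrating table, fixed: blue base 220 x 220 mm, aluminium plate 200 x 200 mm whose top is 50 mm above the origin, with four black rubber stops 10 mm high. Origin: centre of its underside.
- large_bowl: Large black form bowl, standing loose on the plate between the stops: rim 164 mm across outside, 124 mm at the foot, 50 mm high, wall and floor 8 mm thick (flat inner floor 108 mm across). Origin: centre of its underside, z up.
- middle_bowl: Middle black form bowl on the bench: rim 112 mm across outside, 84 mm at the foot, 62 mm high, wall and floor 8 mm thick (flat inner floor about 68 mm across), so its rim stands 20 mm above the large bowl's when nested. It can be pinched by the wall from above. Origin: centre of its underside, z up.
- small_bowl: Small black form bowl, cup-shaped, on the bench: rim 64 mm across outside, 52 mm at the foot, 75 mm high, wall and floor 8 mm thick (inside 48 mm across at the rim); its rim stands 21 mm above the middle bowl's when nested. Origin: centre of its underside, z up.
- controller: Grey speed controller box, fixed, 170 x 200 mm, 55 mm high; its own -x side is its front. Origin: at its underside, straight below the lever's pivot; the box spans x -130 to +40 mm and y -100 to +100 mm about it.
- speed_lever (a joint): Angle of the speed lever about its upright pivot on top of the controller, rad, counter-clockwise positive seen from above; range -1.3 to 1.1. At 0 it points along the controller's -x, at +1.1 towards its -y side. It stays where it is left (friction, about 2 N at the knob).
- lever_knob (a point): Top centre of the lever's red upright knob: a cylinder 22 mm across, 30 mm high, top 109 mm above the bench, 60 mm from the pivot. The frame turns with the lever: its -x axis points outward along the lever, y is sideways. The white pointer at the lever's end reaches 85 mm from the pivot.
- lever_hinge (a point): Point on the lever's pivot axis, 73 mm above the bench.
- orange_magnet: Orange round magnet, 14 mm across, 8 mm high, stuck fast on top of the controller 94 to 130 mm from the pivot: it marks the speed wanted. Origin: centre of its underside.
- blue_magnet: Blue magnet of the same size, also on the controller: an old setting, of no interest now. Origin: centre of its underside.
- brush: Bystander, loose: blue-handled brush, 190 mm long, lying flat. Leave alone. Origin: at its middle, on the underside.
- tape_roll: Bystander, loose: yellow roll, 90 mm across, 25 mm high. Leave alone. Origin: centre of its underside.
- cast_rock: Bystander, loose: grey cast rock, 84 mm across, 43 mm high. Leave alone. Origin: centre of its underside.
- paint_pot: Bystander, loose: small red paint pot, 40 mm across, 38 mm high. Leave alone. Origin: centre of its underside.
Things that resemble listed ones, but are neither listed nor needed, are in the scene too. Leave any green or yellow look-alike of the middle_bowl alone. What is shaped like the small_bowl but yellow is not meant.

How it is judged:
On the way, in this order (a step that is already met when the one before it is completed fails the run):
1. The middle bowl sits flat inside the large bowl (z of middle_bowl in the frame of large_bowl between 0.004 and 0.0125 m and horizontal distance between middle_bowl and large_bowl below 0.022 m and angle between middle_bowl's own z axis and vertical below 0.08 rad), for 0.2 s.
2. The small bowl sits flat inside the middle bowl, which still sits in the large one (all of step 1 and z of small_bowl in the frame of middle_bowl between 0.004 and 0.0125 m and horizontal distance between small_bowl and middle_bowl below 0.022 m and angle between small_bowl's own z axis and vertical below 0.08 rad), for 0.2 s.
3. The lever points at the orange magnet, with the bowls still nested (all of step 2 and y of orange_magnet in the frame of lever_knob between -0.008 and 0.008 m and x of orange_magnet in the frame of lever_knob below 0 m), for 0.2 s.
At the end, for the whole second after the job is handed in: Large bowl upright on the plate, within 25 mm of its centre; middle bowl in it and small bowl in that: upright (0.08 rad), within 22 mm of centre, underside 4 to 12.5 mm above the outer bowl's; the lever's line passes within 8 mm of the orange magnet's centre; all at rest (all of step 3 and z of large_bowl in the frame of shaker between 0.045 and 0.055 m and horizontal distance between large_bowl and shaker below 0.025 m and angle between large_bowl's own z axis and vertical below 0.08 rad and velocity of joint speed_lever between -0.05 and 0.05 rad/s and linear speed of each of large_bowl, middle_bowl, small_bowl below 0.02 m/s); the robot touches nothing.
It fails at once if The middle bowl is let fall from over 40 mm above its seat in the large one (z of middle_bowl in the frame of large_bowl above 0.048 m and horizontal distance between middle_bowl and large_bowl below 0.06 m and contact force between middle_bowl and the fingers below 0.05 N and contact force between middle_bowl and anything else below 0.05 N).
It fails at once if The small bowl is let fall from over 40 mm above its seat in the middle one (z of small_bowl in the frame of middle_bowl above 0.048 m and horizontal distance between small_bowl and middle_bowl below 0.06 m and contact force between small_bowl and the fingers below 0.05 N and contact force between small_bowl and anything else below 0.05 N).
It fails at once if A bystander is shifted by more than 30 mm (distance of any of brush, tape_roll, cast_rock, paint_pot from where it was at the start of the episode above 0.03 m).
It also fails if it takes over 70 s, if anything falls off the work surface, if the arm or the gripper's body presses on something with over 40 N, if the wrist force passes 120 N, or if a joint passes its speed limit or range.

ROBOT

A 6-joint arm with a two-finger parallel gripper is mounted at the origin on the work surface. World frame = base frame: x ahead of the robot, y to its left, z up, the work surface at z = 0. Lengths are in m, angles in rad, forces in N, time in s.
With the tool pointing down it reaches from about 0.35 to 0.8 m from the base axis. Payload 7.3 kg.
Tool frame: the origin (TCP) lies on the centre line of the jaws, within the pads' length; the fingertips stand arm.tip_extent ahead of it and the grasp point (between the pads) lies 2 mm behind it (arm.tip_extent is the distance from the TCP to the fingertips, in m); z points along the fingers, y is the direction in which the jaws open and shut (so a half turn about z gives the same grasp; the last joint's range is limited). The gripper opens to 85 mm and grips with 20 to 120 N. Pads are 22 mm wide; open, the fingers measure 114 mm over their backs; the gripper's body (76 mm by 85 mm) begins 54 mm behind the grasp point. The pads swing forward as they close: fully open they stand 13 mm farther back than shut.
Start: joints at [-1.249, 0.342, 1.524, -0, 1.275, -0.146], TCP at [0.237, -0.469, 0.225] pointing down, gripper open.
Joint ranges: [-2.53, 2.53], [-0.77, 2.02], [0.04, 2.7], [-1, 4.14], [0.28, 2.66], [-3.11, 3.11]. Speed limits (rad/s): [2.57, 2.57, 3.14, 3.14, 3.14, 3.14].

INTERFACE

Orientations are given as a 3x3 rotation matrix whose columns are the frame's x, y, z axes.
In Python, from rig import arm, cams gives the robot as it stands.
- The arm moves only by the tool send_rows, never from a script. Its argument "increments" is a list of rows, each a list of 2 entries, a list of its own where there are three numbers: the shift along the tool's x, y, z in m, then the turn, a rotation vector about the tool's x, y, z in rad. In form: [[[x, y, z], [ax, ay, az]], ...]. A call has 1 to 8 rows; each row shifts and turns the commanded pose from where the row before left it, along the tool's axes as they then stand; what a row does not reach is not made up. A row lasts 1/8 s, in which the tool goes at most 62.5 mm and 10.7 degrees, less where a joint would pass 70% of its speed; a pose out of reach is approached as far as the arm can. A call with a gripper value outside its range is refused whole. "hand" is the finger opening in m, from 0 to 0.0854, set as the call begins (left out, the last holds). The fingers move at their own pace and stop on an object; the grip force is fixed at half the most. Time passes only in rows, so rows that do not move let the fingers close. It gives the time, the measured TCP pose, the force and the opening at its end, in the units of the state.
- arm.state(): the state, without advancing time (a new reading comes with each control period).
- cams.read_camera(name): name is "scene" or "top" or "wrist"; returns a dict with "img" (400x640x3 uint8, red, green, blue), "camera_matrix" (3x3 intrinsics, pixels), "D" ([k1, k2, p1, p2, k3] as OpenCV has them; the pictures are not rectified), "rvec" (rotation vector, rad) and "tvec" (3), from world to camera coordinates, as OpenCV has them. Camera axes: x right, y down, z forward; pixel columns grow to the right and rows downward; lengths in m; the calibration is good to about 2 mm. A picture is of the moment at which its call begins. There is no depth.
- arm.job_done(): hands the job in, once; it reports no verdict.
The state is a dict: "t": time; "joint_positions": joint angles; "joint_velocities": joint speeds; "joint_torque": joint torques, N m; "tool_pos": TCP position; "tcp_rot": TCP orientation; "contact_force": force on the tool from outside, world axes, zero at the start; "ft_torque": the same for the moment, N m; "finger_gap": opening from 0.0 (shut) to 1.0 (fully open).
Only numpy, scipy, OpenCV 4.12 (cv2) and the standard library are available. Lean on these libraries where they do the work, as an engineer would, in place of code of your own. Each camera call takes 0.05 s, during which the arm holds its last target.

## Working session

There is one attempt and no reset: what is moved stays moved. The work goes in short steps, Python scripts to look and compute and a tool call to move; the robot and the scene stay as the last step left them, time stands still between calls to the robot, and variables do not carry over. Pictures are saved under pics/ and viewed, and the job is handed in when it is done.

Besides the shell and the picture viewer there is one more tool, called after "Request:" as name([rows], argument=value, ...), one row to a line, values as JSON. send_rows: Moves the arm, as the interface text tells. Its arguments: {"type":"object","properties":{"increments":{"type":"array","items":{"type":"array"}},"hand":{"type":"number"}},"required":["increments"]}

```bash
ls; mkdir -p pics; python3 - <<'E'
from rig import arm,cams
import cv2
for n in ["scene","top","wrist"]:
    c=cams.read_camera(n); cv2.imwrite(f"pics/{n}0.png",c["img"][:,:,::-1])
    R=cv2.Rodrigues(c["rvec"])[0]; print(n,(-R.T@c["tvec"].reshape(3)).round(3),c["camera_matrix"].round(1).tolist(),c["D"])
print(arm.state(),arm.tip_extent)
E
```

```text
pics
scene [1.055 0.555 0.662] [[369.3, 0.0, 323.1], [0.0, 369.3, 200.7], [0.0, 0.0, 1.0]] [-0.06474347  0.          0.          0.          0.        ]
top [ 0.225 -0.021  1.275] [[406.1, 0.0, 320.0], [0.0, 406.1, 197.9], [0.0, 0.0, 1.0]] [-0.09204282  0.          0.          0.          0.        ]
wrist [ 0.312 -0.429  0.374] [[277.1, 0.0, 323.1], [0.0, 277.1, 200.0], [0.0, 0.0, 1.0]] [-0.03297584  0.          0.          0.          0.        ]
{'t': 0.15, 'joint_positions': array([-1.24905877e+00,  3.42566989e-01,  1.52480648e+00, -1.44681781e-05,
        1.27545344e+00, -1.46004339e-01]), 'joint_velocities': array([-0.0005084 , -0.00295912, -0.00280835,  0.00077932, -0.00106731,
       -0.00065263]), 'joint_torque': array([ 1.32192152e-03, -4.33905923e+01, -2.46147805e+01, -1.39605754e-04,
        5.69417214e-03,  1.30426400e-05]), 'tool_pos': array([ 0.23661613, -0.46828573,  0.22408029]), 'tcp_rot': array([[ 8.92586808e-01,  4.50875401e-01, -4.03422008e-04],
       [ 4.50875551e-01, -8.92586061e-01,  1.16654531e-03],
       [ 1.65877725e-04, -1.22313608e-03, -9.99999238e-01]]), 'contact_force': array([0.31576645, 0.84528606, 0.5405012 ]), 'ft_torque': array([-0.06144938,  0.02886621,  0.01069408]), 'finger_gap': 1.0024255680894645} 0.017
```

View pics/top0.png

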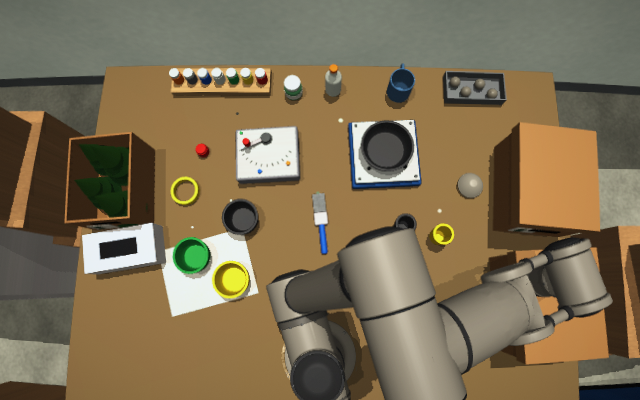

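View pics/scene0.png

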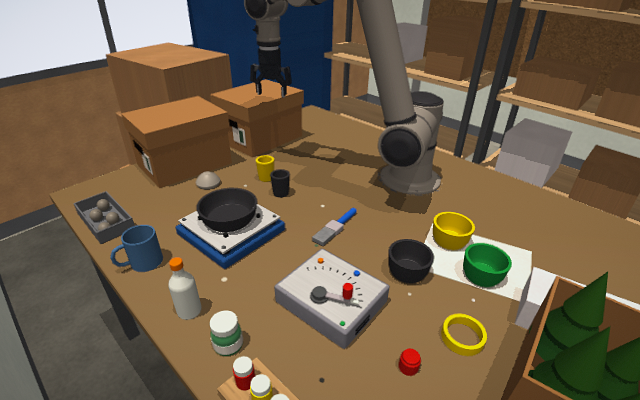

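View pics/wrist0.png

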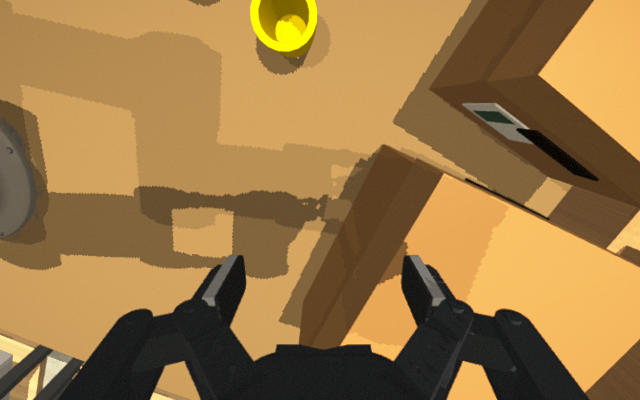

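```bash
cat > h.py <<'E'
from rig import arm,cams
import cv2, numpy as np
def cam(n):
    c=cams.read_camera(n); c["R"]=cv2.Rodrigues(c["rvec"])[0]; c["t"]=np.array(c["tvec"]).reshape(3); c["o"]=-c["R"].T@c["t"]; c["K"]=np.array(c["camera_matrix"]); c["D"]=np.array(c["D"]); return c
def ray(c,p):
    u=cv2.undistortPoints(np.array(p,float).reshape(-1,1,2),c["K"],c["D"]).reshape(-1,2)
    return np.c_[u,np.ones(len(u))]@c["R"]
def onz(c,p,z):
    d=ray(c,p); return c["o"]+d*((z-c["o"][2])/d[:,2])[:,None]
def proj(c,P):
    return cv2.projectPoints(np.array(P,float).reshape(-1,3),c["rvec"],c["tvec"],c["K"],c["D"])[0].reshape(-1,2)
def circ(P):
    A=np.c_[2*P[:,:2],np.ones(len(P))]; s=np.linalg.lstsq(A,(P[:,:2]**2).sum(1),rcond=None)[0]
    return s[:2],np.sqrt(s[2]+s[:2]@s[:2])
def blobs(m,amin=15):
    n,l,st,ce=cv2.connectedComponentsWithStats(m.astype(np.uint8))
    return [(ce[i],st[i],l==i) for i in range(1,n) if st[i,4]>=amin]
def hsv(c): return cv2.cvtColor(c["img"],cv2.COLOR_RGB2HSV)
E
python3 - <<'E'
from h import *
for n in ["top","scene"]:
    c=cam(n); np.save(f"{n}.npy",c["img"]); H=hsv(c); V=H[...,2];h=H[...,0];s=H[...,1]
    for nm,m in [("dark",V<75),("red",((h<6)|(h>174))&(s>170)&(V>110)),("orange",(h>8)&(h<20)&(s>190)&(V>190)),("blue",(h>100)&(h<125)&(s>150)&(V>80)),("green",(h>45)&(h<85)&(s>120)&(V>60))]:
        for ce,st,l in blobs(m,8):
            if st[4]<6000: print(n,nm,ce.round(1),st.tolist())
c=cam("top")
cv2.imwrite("pics/t1.png",cv2.resize(c["img"][100:250,170:470,::-1],None,fx=2.6,fy=2.6,interpolation=cv2.INTER_CUBIC))
c=cam("scene")
cv2.imwrite("pics/s1.png",cv2.resize(c["img"][150:350,160:460,::-1],None,fx=2.6,fy=2.6,interpolation=cv2.INTER_CUBIC))
E
```

```text
top dark [402.7  77.6] [392, 70, 22, 18, 271]
top dark [467.5  98.3] [443, 72, 63, 34, 413]
top dark [480.1  78.6] [447, 72, 58, 27, 469]
top dark [192.   79.5] [186, 74, 12, 11, 71]
top dark [206.5  80.5] [200, 75, 12, 10, 54]
top dark [52.2 81.2] [0, 76, 105, 12, 923]
top dark [234.   80.4] [229, 76, 10, 9, 61]
top dark [262.8  80.5] [258, 76, 9, 8, 42]
top dark [270.  85.] [270, 79, 1, 13, 13]
top dark [452.6  85.9] [449, 81, 10, 9, 49]
top dark [397.   94.3] [386, 82, 26, 22, 294]
top dark [477.1  87.7] [473, 82, 10, 10, 52]
top dark [597.5  88.3] [554, 82, 86, 15, 800]
top dark [462.4  94.3] [459, 90, 10, 7, 35]
top dark [221.2  94. ] [173, 92, 97, 5, 325]
top dark [292.8  93.8] [286, 92, 14, 4, 26]
top dark [336.7  95.2] [333, 93, 7, 4, 11]
top dark [488.3  95.8] [485, 92, 11, 6, 26]
top dark [295.2  98.6] [287, 94, 15, 7, 28]
top dark [600.9 103.1] [598, 102, 7, 3, 13]
top dark [ 10.5 157. ] [0, 107, 31, 114, 2177]
top dark [387.8 143.5] [361, 121, 52, 50, 1119]
top dark [ 88.4 128.4] [86, 127, 6, 4, 8]
top dark [630.8 141.3] [623, 127, 16, 28, 178]
top dark [620.4 131.9] [619
[... 6204 characters left out ...]
283, 10, 16, 111]
scene red [409.6 360.7] [400, 348, 21, 28, 406]
scene red [240.1 380.5] [233, 370, 20, 20, 115]
scene orange [175.1 261.2] [169, 257, 13, 9, 84]
scene orange [320.1 259.4] [318, 258, 5, 4, 15]
scene blue [347.  215.5] [338, 208, 18, 16, 119]
scene blue [222.9 242.6] [176, 220, 108, 44, 644]
scene blue [356.3 272.9] [354, 271, 6, 5, 22]
scene green [486.5 263.7] [465, 243, 46, 44, 1514]
scene green [592.5 306.5] [572, 274, 35, 53, 701]
scene green [341.9 323.2] [340, 321, 5, 5, 15]
scene green [237.8 329.8] [236, 326, 4, 8, 17]
scene green [575.8 336.2] [561, 327, 33, 20, 293]
scene green [595.6 357.3] [577, 327, 33, 59, 307]
scene green [222.8 339.5] [212, 334, 24, 12, 124]
```

View pics/t1.png

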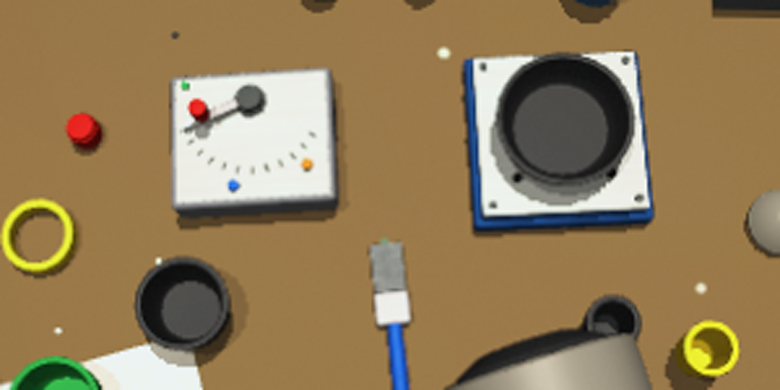

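View pics/s1.png

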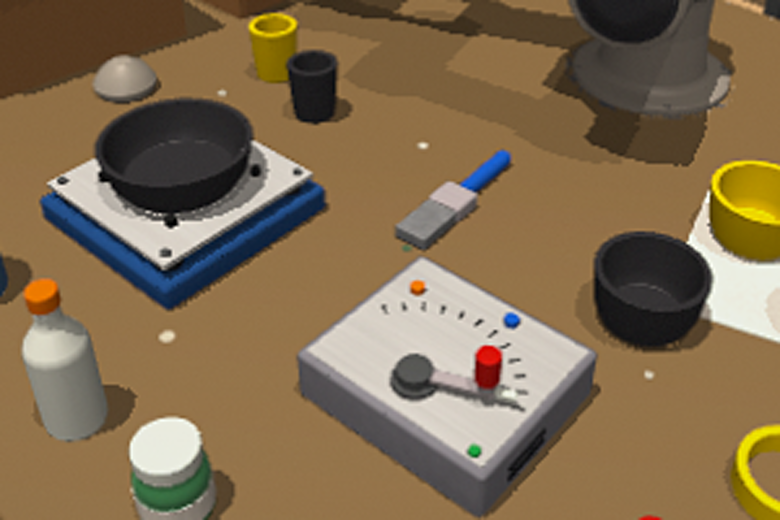

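```bash
cat > meas.py <<'E'
from h import *
def rim(c,seed,z,R,hw,edge=None,iters=6):
    """radial search for the dark->bright outer edge around projected circle at height z"""
    g=cv2.cvtColor(c["img"],cv2.COLOR_RGB2GRAY).astype(np.float32); cen=np.array(seed,float)
    for it in range(iters):
        pts=[]
        for a in np.linspace(0,2*np.pi,90,endpoint=False):
            rr=np.linspace(R-hw,R+hw,41); P=np.c_[cen[0]+rr*np.cos(a),cen[1]+rr*np.sin(a),np.full(41,z)]
            q=proj(c,P).astype(np.float32); v=cv2.remap(g,q[:,0].reshape(1,-1),q[:,1].reshape(1,-1),cv2.INTER_LINEAR)[0]
            d=np.gradient(cv2.GaussianBlur(v.reshape(1,-1),(7,1),0)[0]); k=d.argmax()
            if d[k]>1: pts.append(P[k])
        pts=np.array(pts); keep=np.ones(len(pts),bool)
        for _ in range(4):
            cc,r=circ(pts[keep]); e=abs(np.hypot(*(pts[:,:2]-cc).T)-r); keep=e<max(0.0015,1.5*np.median(e[keep]))
        cen=cc
    return cen,r,keep.sum()
E
python3 - <<'E'
from meas import *
for n in ["top","scene"]:
    c=cam(n)
    g=dict(top=dict(L=(387.7,145),M=(240.4,216.5),S=(405,222)),scene=dict(L=(227.5,207),M=(411,253),S=(280.5,174)))[n]
    for k,z,R,hw in [("L",.1,.082,.02),("M",.062,.056,.016),("S",.075,.032,.012)]:
        s=onz(c,g[k],z)[0][:2]; print(n,k,s.round(4),*rim(c,s,z,R,hw))
    cols=dict(top=dict(orange=(288,163.2),blue=(259.2,171)),scene=dict(orange=(320.1,259.4),blue=(356.3,272.9)))[n]
    for k,p in cols.items(): print(n,k,onz(c,p,.063)[0].round(4))
    p=dict(top=[(266.1,137.7)],scene=[(319,294)])[n]; print(n,"pivot",onz(c,p,.073 if 1 else 0)[0].round(4))
    p=dict(top=(245.4,141.1),scene=(347.5,285.3))[n]; print(n,"knobtop",onz(c,p,.109)[0].round(4))
    # controller top corners
    if n=="scene": q=[(299,354),(423,258),(596,355),(487,467)]; q=[(x/2.6+160,y/2.6+150) for x,y in q]; 
    else: q=[(172,80),(330,69),(334,200),(176,209)]; q=[(x/2.6+170,y/2.6+100) for x,y in q]
    print(onz(c,q,.055).round(3).tolist())
    # plate corners
    if n=="scene": q=[(45,185),(167,262),(312,176)]; q=[(x/2.6+160,y/2.6+150) for x,y in q]
    else: q=[(471,58),(633,52),(650,209),(481,218)]; q=[(x/2.6+170,y/2.6+100) for x,y in q]
    print("plate",onz(c,q,.05).round(3).tolist())
E
```

```text
top L [ 0.631 -0.192] [ 0.61633194 -0.18622725] 0.08862241667168307 42
top M [0.4078 0.2514] [0.39504569 0.24939236] 0.05999939230672319 27
top S [ 0.4   -0.245] [ 0.40070946 -0.24382494] 0.027308164284776424 34
top orange [0.5784 0.1127 0.063 ]
top blue [0.5517 0.2014 0.063 ]
top pivot [0.6575 0.184  0.073 ]
top knobtop [0.6328 0.2408 0.109 ]
[[0.686, 0.285, 0.055], [0.703, 0.09, 0.055], [0.537, 0.079, 0.055], [0.522, 0.269, 0.055]]
plate [[0.722, -0.083, 0.05], [0.735, -0.283, 0.05], [0.535, -0.299, 0.05], [0.52, -0.097, 0.05]]
scene L [ 0.6419 -0.1708] [ 0.63630269 -0.18160682] 0.08589286091153231 21
scene M [0.4111 0.2559] [0.41340354 0.256066  ] 0.05630346791579318 49
scene S [ 0.3985 -0.2395] [ 0.39979372 -0.24238093] 0.03225075369067647 38
scene orange [0.584  0.1151 0.063 ]
scene blue [0.5582 0.2041 0.063 ]
scene pivot [0.6691 0.1937 0.073 ]
scene knobtop [0.6359 0.2406 0.109 ]
[[0.709, 0.099, 0.055], [0.547, 0.088, 0.055], [0.533, 0.278, 0.055], [0.684, 0.286, 0.055]]
plate [[0.742, -0.275, 0.05], [0.719, -0.083, 0.05], [0.532, -0.09, 0.05]]
```

```bash
python3 - <<'E'
from h import *
for n in ["top","scene"]:
    c=cam(n); H=hsv(c); m=(H[...,2]<88)&(H[...,1]<70)
    g=dict(top=dict(L=(387.7,145),M=(240.4,216.5),S=(405,222)),scene=dict(L=(227.5,207),M=(411,253),S=(280.5,174)))[n]
    for k,z in [("L",.1),("M",.062),("S",.075)]:
        for ce,st,l in blobs(m,60):
            if np.hypot(*(ce-g[k]))<14:
                ct=max(cv2.findContours(l.astype(np.uint8),0,1)[0],key=len).reshape(-1,2)
                P=onz(c,ct,z); x,y=P[:,0],P[:,1]
                print(n,k,st.tolist(),"x",x.min().round(4),x.max().round(4),"y",y.min().round(4),y.max().round(4))
                cc,r=circ(P); 
                for _ in range(5):
                    e=np.hypot(*(P[:,:2]-cc).T)-r; w=abs(e)<.004; cc,r=circ(P[w])
                print("   circ",cc.round(4),r.round(4),w.sum(),len(w))
E
```

```text
top L [361, 121, 53, 51, 2137] x 0.5488 0.7091 y -0.269 -0.1109
   circ [ 0.6288 -0.1897] 0.0793 143 157
top M [222, 199, 36, 36, 1003] x 0.3544 0.4622 y 0.1997 0.3088
   circ [0.4076 0.2538] 0.0537 99 99
scene L [197, 188, 64, 50, 2138] x 0.5546 0.7263 y -0.266 -0.0703
   circ [ 0.6429 -0.1685] 0.0948 59 172
scene M [389, 239, 45, 44, 1564] x 0.3572 0.5065 y 0.2024 0.3199
   circ [0.4288 0.2657] 0.0689 35 127
scene S [271, 170, 18, 27, 419] x 0.3708 0.4919 y -0.2717 -0.1353
   circ [ 0.431  -0.2023] 0.0593 5 73
```

Request:
send_rows([
  [[0.02,0,-0.05],[0,0,0]],
  [[0.055,0,-0.03],[0,0,0]],
  [[0.055,0,0],[0,0,0.1]],
  [[0.055,0,0],[0,0,0.1]],
])

```text
t: 1.05
tool_pos: [0.4054, -0.3894, 0.3054]
tcp_rot: [[0.965, 0.261, 0.001], [0.261, -0.965, -0.001], [0.001, 0.002, -1.0]]
contact_force: [-0.4, -0.1, -0.5]
finger_gap: 1.003
```

Request:
send_rows([
  [[0,-0.05,0],[0,0,0.132]],
  [[0,-0.055,0],[0,0,0.132]],
  [[0,0,0],[0,0,0]],
  [[0,0,0],[0,0,0]],
])

```text
t: 1.55
tool_pos: [0.3836, -0.2879, 0.3049]
tcp_rot: [[1.0, 0.005, 0.001], [0.005, -1.0, -0.001], [0.001, 0.001, -1.0]]
contact_force: [0.2, -1.5, 0.2]
finger_gap: 1.001
```

```bash
python3 - <<'E'
from h import *
c=cam("wrist");cv2.imwrite("pics/w1.png",c["img"][...,::-1]);print(c["o"]); np.savez("w1.npz",**{k:c[k] for k in c})
c=cam("top");cv2.imwrite("pics/t2.png",c["img"][...,::-1])
E
```

```text
[ 0.46776297 -0.28637108  0.45506316]
```

View pics/w1.png

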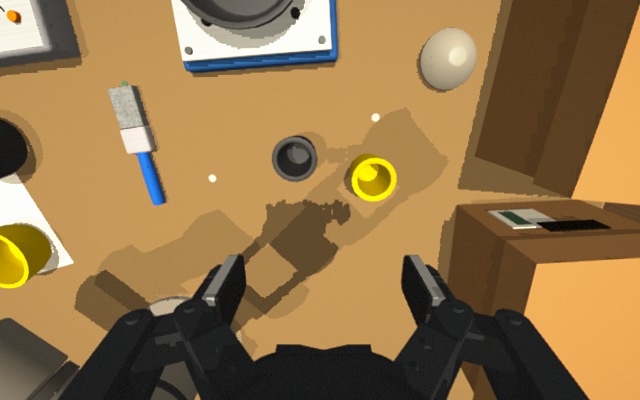

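```bash
cat > wr.py <<'E'
from h import *
def bowl(c,seed,z,vm=100,sm=75,rad=60,R=None):
    H=hsv(c); m=(H[...,2]<vm)&(H[...,1]<sm)
    out=[]
    for ce,st,l in blobs(m,80):
        if np.hypot(*(ce-seed))<rad:
            ct=max(cv2.findContours(l.astype(np.uint8),0,1)[0],key=len)
            P=onz(c,cv2.convexHull(ct).reshape(-1,2),z); full=onz(c,ct.reshape(-1,2),z)
            cc,r=circ(full)
            for _ in range(8):
                e=np.hypot(*(full[:,:2]-cc).T)-r; w=abs(e)<.003; cc,r=circ(full[w])
            print(ce.round(1),st.tolist(),"circ",cc.round(4),r.round(4),w.sum(),len(w))
E
python3 - <<'E'
from wr import *
d=np.load("w1.npz"); c={k:d[k] for k in d}
bowl(c,(294,158),.075)
H=hsv(c); print([H[158,x].tolist() for x in range(264,326,3)])
E
```

```text
[294.  159.6] [272, 136, 45, 45, 1140] circ [ 0.3963 -0.2475] 0.0303 135 181
[[18, 142, 199], [17, 140, 201], [18, 143, 201], [25, 32, 95], [19, 25, 83], [24, 41, 31], [170, 22, 35], [0, 15, 34], [30, 5, 49], [20, 28, 82], [14, 28, 99], [19, 19, 106], [17, 33, 108], [19, 33, 108], [14, 26, 108], [40, 21, 37], [9, 30, 86], [19, 23, 88], [17, 142, 172], [17, 138, 175], [18, 144, 174]]
```

Request:
send_rows([
  [[0,-0.06,0],[0,0,0]],
  [[0,-0.06,0],[0,0,0]],
  [[0,-0.06,0],[0,0,0]],
  [[0,-0.06,0],[0,0,0]],
  [[0,-0.06,0],[0,0,0]],
  [[0,-0.06,0],[0,0,0]],
  [[0,-0.06,0],[0,0,0]],
  [[0,-0.06,0],[0,0,0]],
])

```text
t: 2.65
tool_pos: [0.3823, 0.194, 0.3045]
tcp_rot: [[1.0, 0.003, 0.001], [0.003, -1.0, -0.0], [0.001, 0.0, -1.0]]
contact_force: [0.6, 0.0, -0.2]
finger_gap: 1.0
```

Request:
send_rows([
  [[0,0,0],[0,0,0]],
  [[0,0,0],[0,0,0]],
])

```text
t: 2.9
tool_pos: [0.382, 0.192, 0.3041]
tcp_rot: [[1.0, 0.004, -0.001], [0.004, -1.0, -0.001], [-0.001, 0.001, -1.0]]
contact_force: [0.4, 0.1, -0.6]
finger_gap: 0.999
```

```bash
python3 - <<'E'
from wr import *
c=cam("wrist");cv2.imwrite("pics/w2.png",c["img"][...,::-1]); np.savez("w2.npz",**{k:c[k] for k in c})
p=proj(c,[(.409,.254,.062)])[0]; print(p)
bowl(c,p,.062)
c=cam("top");bowl(c,(405,222),.075);bowl(c,(387,146),.1)
E
```

```text
[279.48255931 146.82430034]
[279.  145.5] [240, 107, 78, 78, 4695] circ [0.4089 0.2549] 0.054 219 219
[404.8 224.1] [394, 214, 22, 21, 366] circ [ 0.3936 -0.2444] 0.0313 53 59
[386.9 146.3] [361, 121, 53, 51, 2160] circ [ 0.6288 -0.1897] 0.0798 137 156
```

View pics/w2.png

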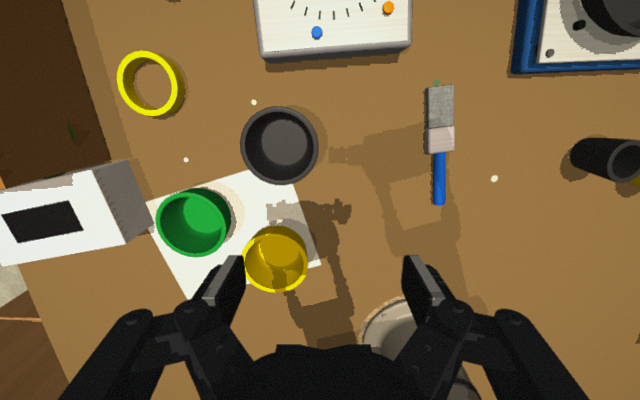

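Request:
send_rows([
  [[0.027,0.005,0.04],[0,0,0]],
  [[0,0,0.045],[0,0,0]],
  [[0,0,0.045],[0.111,0,0]],
  [[0,0,0.0],[0.111,0,0]],
  [[0,0,0],[0,0,0]],
  [[0,0,0],[0,0,0]],
], hand=0.042)

```text
t: 3.75
tool_pos: [0.4094, 0.1866, 0.1751]
tcp_rot: [[1.0, 0.002, 0.001], [0.002, -0.976, 0.219], [0.001, -0.219, -0.976]]
contact_force: [-0.5, -0.1, 0.5]
finger_gap: 0.496
```

```bash
python3 - <<'E'
from wr import *
c=cam("wrist");cv2.imwrite("pics/w3.png",c["img"][...,::-1]); np.savez("w3.npz",**{k:c[k] for k in c})
s=arm.state(); R=s["tcp_rot"]; P=np.array([.409,.2048,.052]); print(R.round(3), s["tool_pos"], R.T@(P-s["tool_pos"]))
p=proj(c,[(.409,.2545,.062)])[0]; print(p); bowl(c,p,.062)
c=cam("scene");cv2.imwrite("pics/s3.png",cv2.resize(c["img"][130:330,280:580,::-1],None,fx=2.6,fy=2.6))
E
```

```text
[[ 1.     0.003  0.001]
 [ 0.003 -0.976  0.219]
 [ 0.002 -0.219 -0.976]] [0.40924478 0.18715484 0.17519452] [-0.00040242  0.00974076  0.12406956]
[284.07429163 190.29875552]
[287.2 186.5] [236, 137, 102, 102, 8154] circ [0.4097 0.2539] 0.0549 268 293
```

View pics/w3.png

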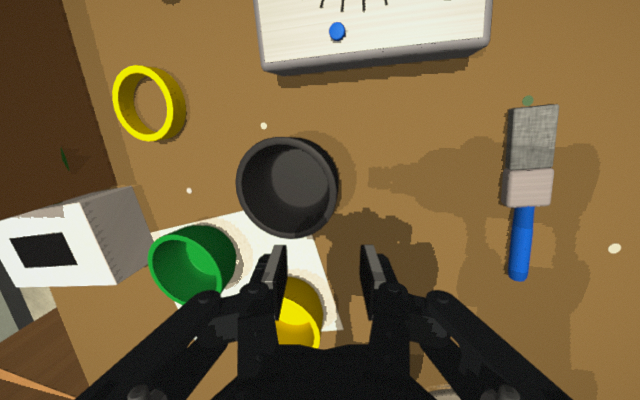

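View pics/s3.png

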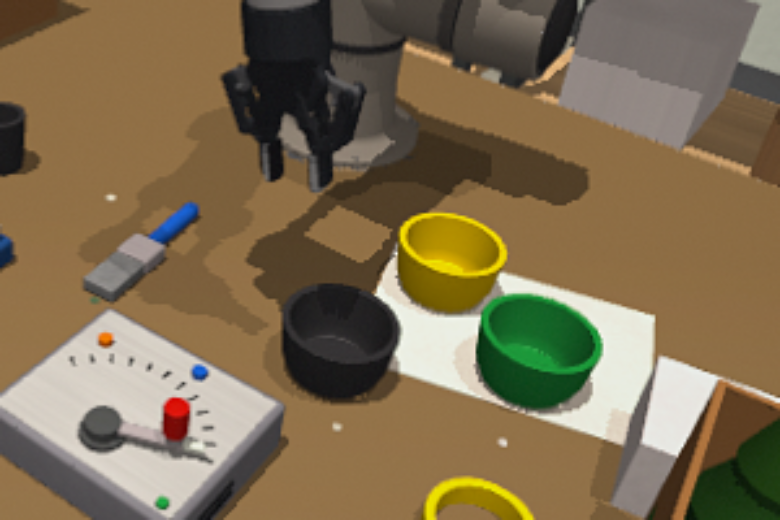

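Request:
send_rows([
  [[0,0.0095,0.04],[0,0,0]],
  [[0,0,0.03],[0,0,0]],
  [[0,0,0],[0,0,0]],
  [[0,0,0],[0,0,0]],
])

```text
t: 4.35
tool_pos: [0.4092, 0.1941, 0.1052]
tcp_rot: [[1.0, 0.005, 0.001], [0.005, -0.975, 0.22], [0.002, -0.22, -0.975]]
contact_force: [0.0, -0.1, 0.3]
finger_gap: 0.491
```

```bash
python3 - <<'E'
from wr import *
c=cam("wrist");cv2.imwrite("pics/w4.png",c["img"][...,::-1])
s=arm.state(); R=s["tcp_rot"]; P=np.array([.409,.2048,.052]); print(s["tool_pos"], R.T@(P-s["tool_pos"]))
p=proj(c,[(.409,.2545,.062)])[0]; bowl(c,p,.062)
c=cam("scene");cv2.imwrite("pics/s4.png",cv2.resize(c["img"][170:320,330:480,::-1],None,fx=4,fy=4))
E
```

```text
[0.40943245 0.19397786 0.10545016] [-0.00052252  0.00121119  0.05452051]
```

View pics/w4.png

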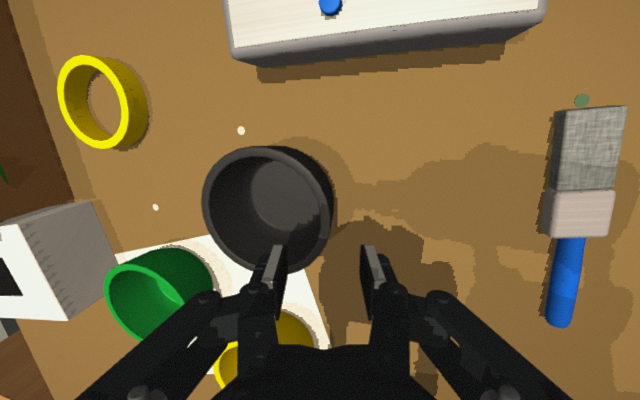

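View pics/s4.png

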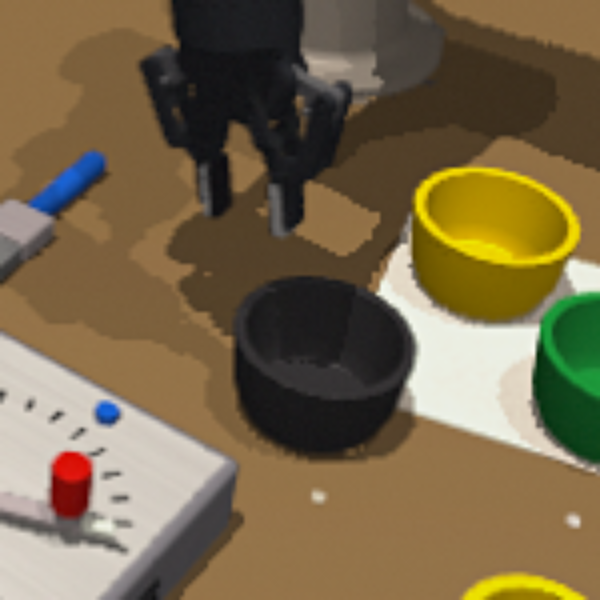

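Request:
send_rows([
  [[0,0.001,0.027],[0,0,0]],
  [[0,0,0.0275],[0,0,0]],
  [[0,0,0],[0,0,0]],
  [[0,0,0],[0,0,0]],
])

```text
t: 4.95
tool_pos: [0.4093, 0.2047, 0.0519]
tcp_rot: [[1.0, 0.004, 0.001], [0.004, -0.975, 0.22], [0.002, -0.22, -0.975]]
contact_force: [0.2, -1.1, 0.5]
finger_gap: 0.491
```

```bash
python3 - <<'E'
from wr import *
c=cam("wrist");cv2.imwrite("pics/w5.png",c["img"][...,::-1])
s=arm.state(); R=s["tcp_rot"]; P=np.array([.409,.2048,.052]); print(s["tool_pos"], R.T@(P-s["tool_pos"]))
c=cam("scene");cv2.imwrite("pics/s5.png",cv2.resize(c["img"][170:320,330:480,::-1],None,fx=4,fy=4))
E
```

```text
[0.40940827 0.2047014  0.05203386] [-4.07973500e-04 -9.04097341e-05  5.41586403e-05]
```

View pics/w5.png

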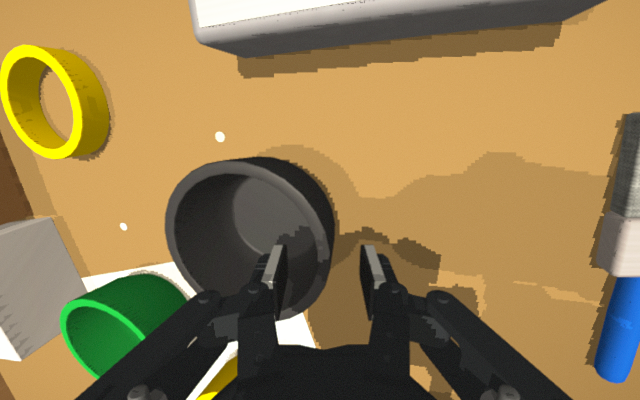

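View pics/s5.png

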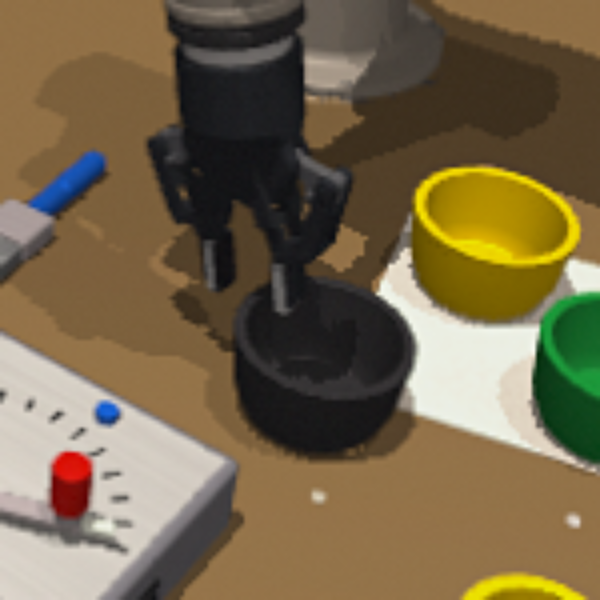

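Inner finger is inside the bowl, outer one outside, wall roughly at the jaw centre. Close.

Request:
send_rows([
  [[0,0,0],[0,0,0]],
  [[0,0,0],[0,0,0]],
  [[0,0,0],[0,0,0]],
  [[0,0,0],[0,0,0]],
  [[0,0,0],[0,0,0]],
  [[0,0,0],[0,0,0]],
], hand=0.0)

```text
t: 5.8
tool_pos: [0.4087, 0.2049, 0.0513]
tcp_rot: [[1.0, 0.004, -0.0], [0.004, -0.975, 0.221], [0.001, -0.221, -0.975]]
contact_force: [-0.9, 0.6, 7.1]
finger_gap: 0.073
```

```bash
python3 - <<'E'
from wr import *
c=cam("wrist");cv2.imwrite("pics/w6.png",c["img"][...,::-1])
s=arm.state(); print(s["tool_pos"],s["finger_gap"],s["ft_torque"],s["contact_force"])
E
```

```text
[0.40871074 0.20486273 0.05133526] 0.07134447572162472 [0.0627367  0.17405792 0.11148908] [-1.35863156 -0.29236915  7.18662735]
```

View pics/w6.png

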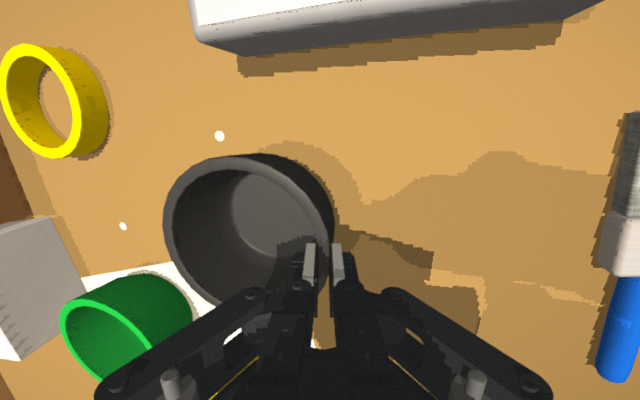

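Request:
send_rows([
  [[0,-0.004,-0.0195],[0,0,0]],
  [[0,-0.009,-0.039],[0,0,0]],
  [[0,-0.009,-0.039],[0,0,0]],
  [[0,-0.009,-0.039],[0,0,0]],
  [[0,0,0],[0,0,0]],
  [[0,0,0],[0,0,0]],
])

```text
t: 6.6
tool_pos: [0.4077, 0.2047, 0.1898]
tcp_rot: [[1.0, 0.003, -0.002], [0.004, -0.976, 0.22], [-0.002, -0.22, -0.976]]
contact_force: [0.6, -0.3, -1.7]
finger_gap: 0.073
```

```bash
python3 - <<'E'
from wr import *
c=cam("wrist");cv2.imwrite("pics/w7.png",c["img"][...,::-1]); np.savez("w7.npz",**{k:c[k] for k in c})
s=arm.state(); print(s["tool_pos"],s["finger_gap"],s["ft_torque"],s["contact_force"])
c=cam("scene");cv2.imwrite("pics/s7.png",cv2.resize(c["img"][100:300,300:500,::-1],None,fx=3,fy=3)); np.savez("s7.npz",**{k:c[k] for k in c})
E
```

```text
[0.40747412 0.20467194 0.18934462] 0.07214286990010417 [-0.26968345  0.00480698  0.03130025] [ 0.40297267 -0.36705634 -2.32107827]
```

View pics/w7.png

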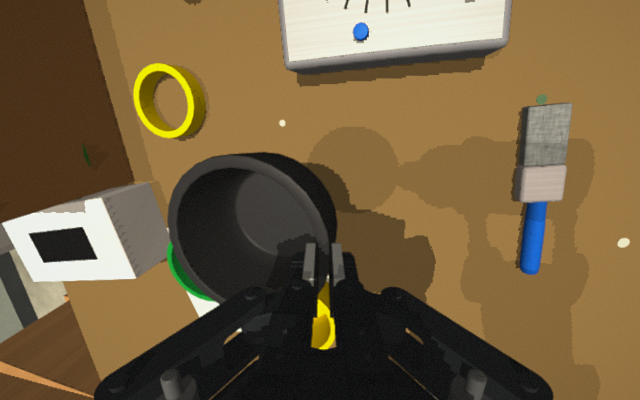

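View pics/s7.png

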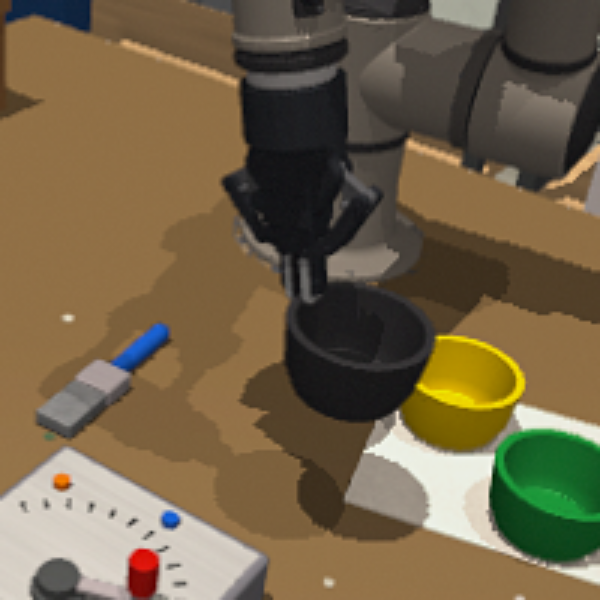

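Request:
send_rows([
  [[0.01,0.018,-0.013],[0,0,0]],
  [[0.018,0.036,-0.012],[0,0,0]],
  [[0.022,0.043,-0.0125],[0,0,0]],
  [[0.022,0.043,-0.0125],[0,0,0]],
  [[0.022,0.043,-0.0125],[0,0,0]],
  [[0.022,0.043,-0.0125],[0,0,0]],
  [[0.022,0.043,-0.0125],[0,0,0]],
  [[0.022,0.043,-0.0125],[0,0,0]],
])

```text
t: 7.7
tool_pos: [0.5698, -0.1223, 0.2179]
tcp_rot: [[1.0, 0.003, -0.003], [0.004, -0.975, 0.221], [-0.003, -0.221, -0.975]]
contact_force: [1.2, 0.7, -1.8]
finger_gap: 0.07
```

Request:
send_rows([
  [[0.022,0.043,-0.0125],[0,0,0]],
  [[0.022,0.043,-0.0125],[0,0,0]],
  [[0.018,0.026,-0.008],[0,0,0]],
  [[0,0,0],[0.05,0,0]],
  [[0,0,0],[0,0,0]],
  [[0,0,0],[0,0,0]],
])

```text
t: 8.45
tool_pos: [0.6319, -0.2367, 0.2261]
tcp_rot: [[1.0, 0.003, -0.002], [0.004, -0.963, 0.269], [-0.001, -0.269, -0.963]]
contact_force: [-0.4, 0.2, -1.0]
finger_gap: 0.066
```

```bash
python3 - <<'E'
from wr import *
c=cam("wrist");cv2.imwrite("pics/w8.png",c["img"][...,::-1]); np.savez("w8.npz",**{k:c[k] for k in c})
s=arm.state(); print(s["tool_pos"],s["finger_gap"],s["ft_torque"],s["contact_force"])
c=cam("scene");cv2.imwrite("pics/s8.png",cv2.resize(c["img"][60:260,120:320,::-1],None,fx=3,fy=3)); np.savez("s8.npz",**{k:c[k] for k in c})
c=cam("top");cv2.imwrite("pics/t8.png",cv2.resize(c["img"][80:230,300:500,::-1],None,fx=3,fy=3)); np.savez("t8.npz",**{k:c[k] for k in c})
E
```

```text
[ 0.63202994 -0.23648643  0.22672768] 0.07093921162533363 [-0.26265178 -0.01524724 -0.06311211] [ 0.58538625  0.93495041 -0.9694358 ]
```

View pics/w8.png

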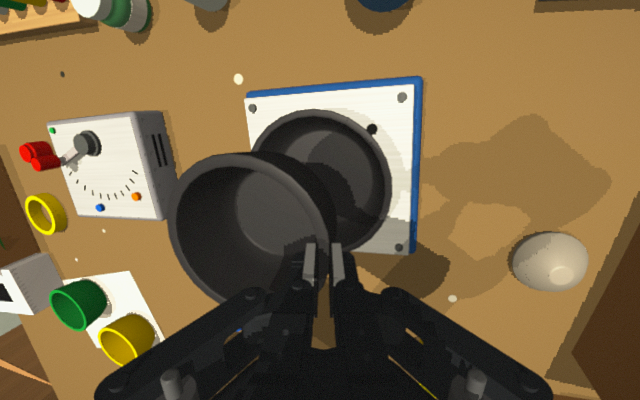

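View pics/s8.png

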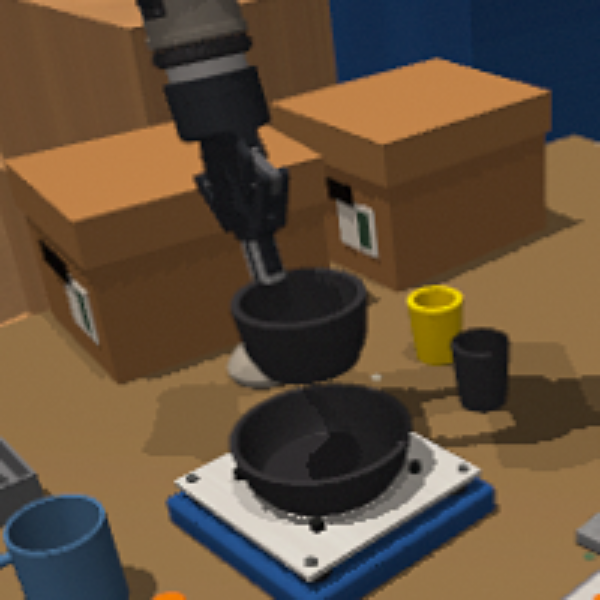

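View pics/t8.png

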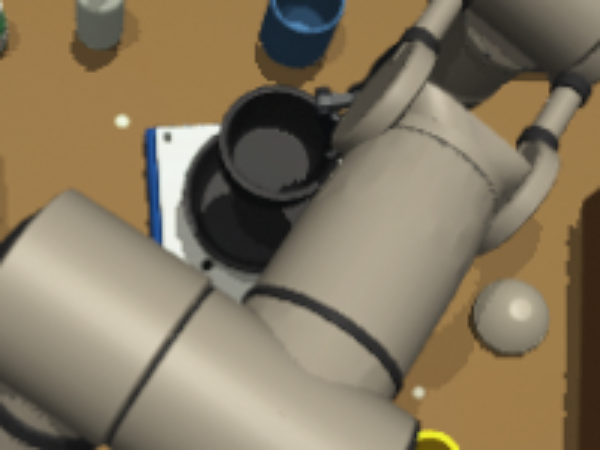

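```bash
cat > ov.py <<'E'
from h import *
def overlay(c,circs,fn,crop,f):
    im=cv2.cvtColor(c["img"],cv2.COLOR_RGB2BGR); im=cv2.resize(im,None,fx=f,fy=f,interpolation=cv2.INTER_CUBIC)
    for cen,R,col in circs:
        a=np.linspace(0,2*np.pi,120); P=np.c_[cen[0]+R*np.cos(a),cen[1]+R*np.sin(a),np.full(120,cen[2])]
        q=(proj(c,P)+.5)*f; cv2.polylines(im,[np.round(q).astype(np.int32)],True,col,1)
    x0,y0,x1,y1=[int(v*f) for v in crop]; cv2.imwrite(fn,im[y0:y1,x0:x1])
E
python3 - <<'E'
from ov import *
t=np.array([.632,-.2365,.2266]); cen=t+[0,.0497,.010]
G=(0,255,0);
for n,crop in [("s8",(180,110,300,260)),("w8",(140,80,440,330)),("t8",(340,90,440,190))]:
    d=np.load(n+".npz"); c={k:d[k] for k in d}
    overlay(c,[(cen,.056,G),((.629,-.190,.1),.082,(0,0,255))],f"pics/o{n}.png",crop,{"s":4,"w":2.5,"t":5}[n[0]])
E
```

```text
(no output)
```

View pics/os8.png

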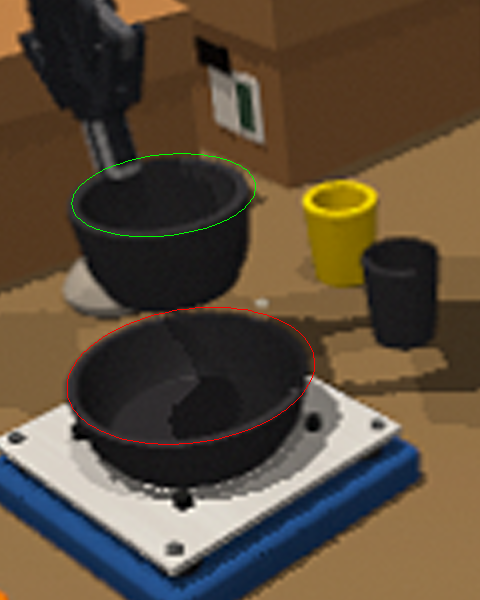

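View pics/ow8.png

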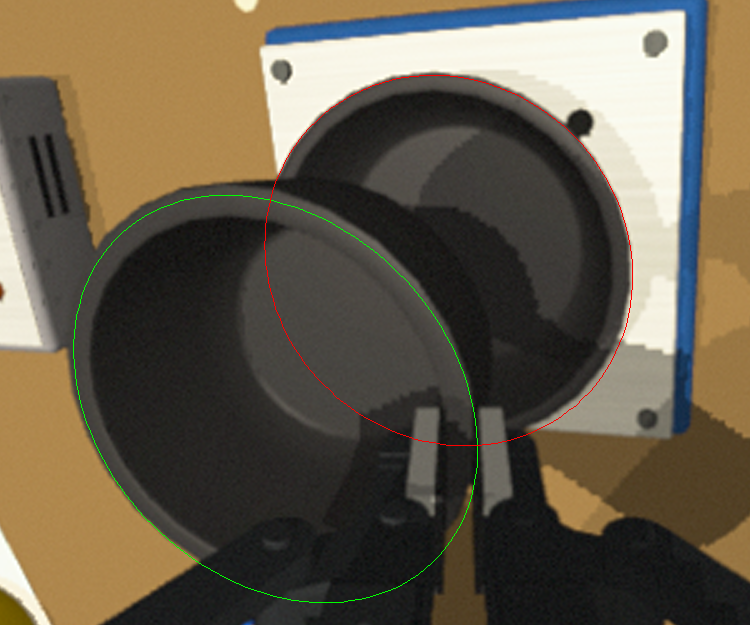

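View pics/ot8.png

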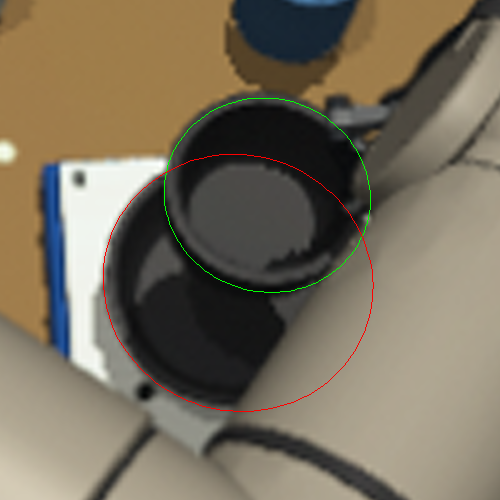

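Request:
send_rows([
  [[-0.003,0.006,0.016],[0,0,0]],
  [[-0.002,0.0105,0.034],[0,0,0]],
  [[0,0.0095,0.034],[0,0,0]],
  [[0,0.0025,0.009],[0,0,0]],
  [[0,0,0],[0,0,0]],
  [[0,0,0],[0,0,0]],
])

```text
t: 9.35
tool_pos: [0.628, -0.24, 0.1319]
tcp_rot: [[1.0, 0.005, 0.002], [0.004, -0.964, 0.267], [0.003, -0.267, -0.964]]
contact_force: [0.1, -0.3, -2.6]
finger_gap: 0.067
```

```bash
python3 - <<'E'
from ov import *
s=arm.state(); t=s["tool_pos"]; print(t,s["finger_gap"],s["ft_torque"],s["contact_force"])
cen=t+[0.002,.0497,.010]
G=(0,255,0);
for n,nm,crop,f in [("scene","s9",(180,140,300,260),5),("wrist","w9",(140,80,440,330),2.5)]:
    overlay(cam(n),[(cen,.056,G),((.629,-.190,.1),.082,(0,0,255))],f"pics/o{nm}.png",crop,f)
E
```

```text
[ 0.62802896 -0.23995741  0.13187233] 0.06689433259216074 [-0.27058016  0.01722802  0.01277634] [ 0.14662395 -0.26520586 -2.63841269]
```

View pics/os9.png

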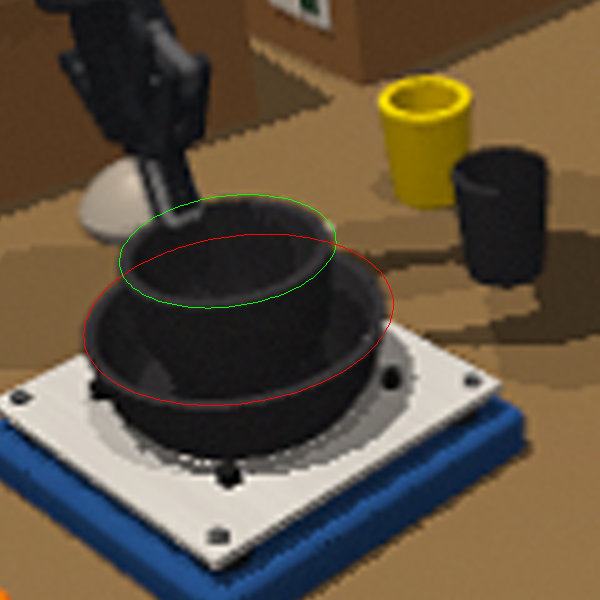

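View pics/ow9.png

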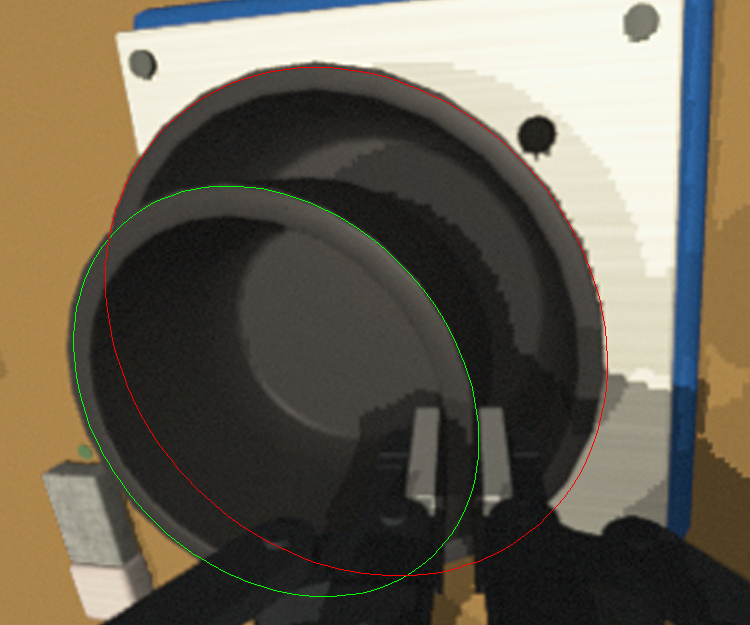

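Request:
send_rows([
  [[0,0.0022,0.008],[0,0,0]],
  [[0,0.0018,0.007],[0,0,0]],
  [[0,0,0],[0,0,0]],
  [[0,0.0005,0.002],[0,0,0]],
  [[0,0.0005,0.002],[0,0,0]],
  [[0,0,0],[0,0,0]],
])

```text
t: 10.2
tool_pos: [0.6271, -0.2393, 0.1101]
tcp_rot: [[1.0, 0.004, -0.001], [0.004, -0.963, 0.269], [-0.0, -0.269, -0.963]]
contact_force: [-0.3, 0.7, -0.9]
finger_gap: 0.073
```

Request:
send_rows([
  [[0,0.0004,0.0015],[0,0,0]],
  [[0,0,0],[0,0,0]],
  [[0,0,0],[0,0,0]],
])

```text
t: 10.58
tool_pos: [0.6273, -0.2396, 0.1093]
tcp_rot: [[1.0, 0.004, -0.0], [0.004, -0.963, 0.268], [0.001, -0.268, -0.963]]
contact_force: [-1.6, -1.9, 3.5]
finger_gap: 0.071
```

```bash
python3 - <<'E'
from ov import *
s=arm.state(); t=s["tool_pos"]; print(t,s["finger_gap"],s["ft_torque"],s["contact_force"])
cen=t+[0.002,.0497,.010]
G=(0,255,0);
for n,nm,crop,f in [("scene","s10",(180,140,300,260),5),("wrist","w10",(140,80,440,330),2.5)]:
    overlay(cam(n),[(cen,.056,G),((.629,-.190,.1),.082,(0,0,255))],f"pics/o{nm}.png",crop,f)
E
```

```text
[ 0.62732237 -0.23957498  0.10929636] 0.07149098298139435 [-0.27004548  0.1344467   0.02693824] [-1.57312729 -1.8589635   3.53272803]
```

View pics/ow10.png

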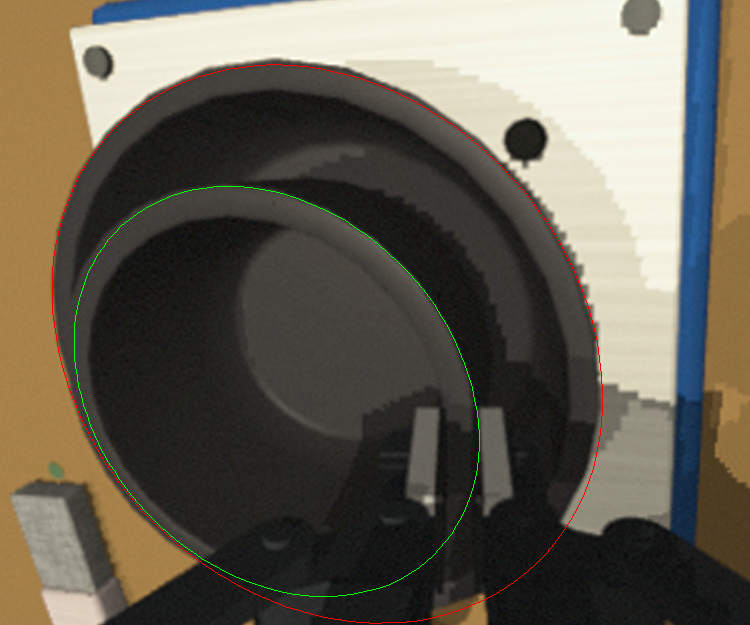

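Request:
send_rows([
  [[0,0,0],[0,0,0]],
  [[0,0,0],[0,0,0]],
  [[0,0,0],[0,0,0]],
], hand=0.018)

```text
t: 11.05
tool_pos: [0.6271, -0.2391, 0.1084]
tcp_rot: [[1.0, 0.004, -0.001], [0.004, -0.963, 0.269], [-0.0, -0.269, -0.963]]
contact_force: [0.4, -0.4, -0.5]
finger_gap: 0.213
```

```bash
python3 - <<'E'
from ov import *
s=arm.state(); t=s["tool_pos"]; print(t,s["finger_gap"],s["ft_torque"],s["contact_force"])
G=(0,255,0);
for n,nm,crop,f in [("scene","s11",(180,140,300,260),5),("wrist","w11",(140,80,440,330),2.5)]:
    overlay(cam(n),[((.629,-.19,.12),.056,G),((.629,-.190,.1),.082,(0,0,255))],f"pics/o{nm}.png",crop,f)
E
```

```text
[ 0.62708803 -0.2390797   0.10837297] 0.21310302976541276 [-0.10174199  0.07371206 -0.05725556] [ 0.35591673 -0.44203427 -0.54951536]
```

View pics/ow11.png

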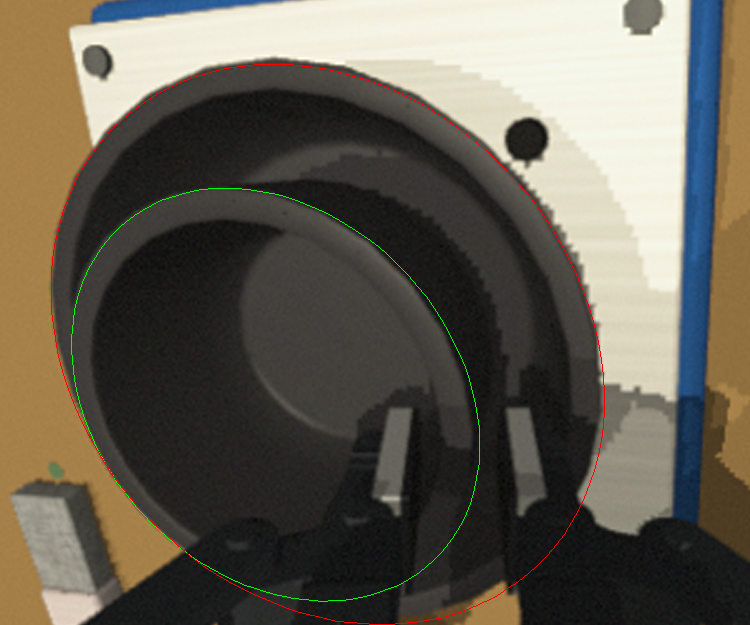

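View pics/os11.png

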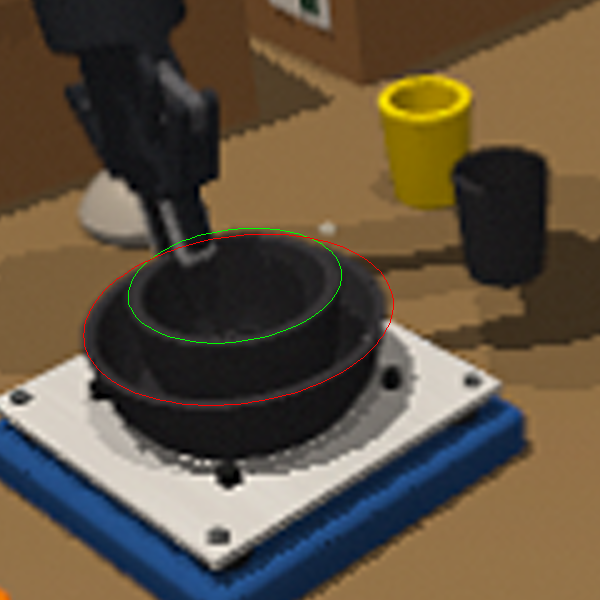

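Request:
send_rows([
  [[0,0,-0.02],[0,0,0]],
  [[0,0,-0.03],[0,0,0]],
  [[0,0,-0.05],[0,0,0]],
  [[0,0,-0.05],[-0.09,0,0]],
  [[0,0,-0.04],[-0.09,0,0]],
  [[0,0,0],[-0.09,0,0]],
  [[0,0,0],[0,0,0]],
])

```text
t: 12.02
tool_pos: [0.6276, -0.2852, 0.2935]
tcp_rot: [[1.0, 0.006, 0.001], [0.006, -1.0, 0.002], [0.001, -0.002, -1.0]]
contact_force: [1.1, 0.1, 0.2]
finger_gap: 0.211
```

```bash
python3 - <<'E'
from ov import *
s=arm.state(); t=s["tool_pos"]; print(t,s["tcp_rot"].round(3),s["joint_positions"],s["contact_force"])
c=cam("scene");cv2.imwrite("pics/s12.png",c["img"][...,::-1])
for n,nm,crop,f in [("scene","s12",(180,140,300,260),5),("wrist","w12",(140,80,440,330),2.5)]:
    overlay(cam(n),[((.629,-.19,.12),.056,(0,255,0)),((.629,-.190,.1),.082,(0,0,255))],f"pics/o{nm}.png",crop,f)
E
```

```text
[ 0.62757842 -0.28522497  0.29348881] [[ 1.     0.006  0.001]
 [ 0.006 -1.     0.002]
 [ 0.001 -0.002 -1.   ]] [-0.53874709  0.64159536  0.84588932  0.00238969  1.65435605  1.026296  ] [1.10365559 0.08667538 0.20585959]
```

View pics/ow12.png

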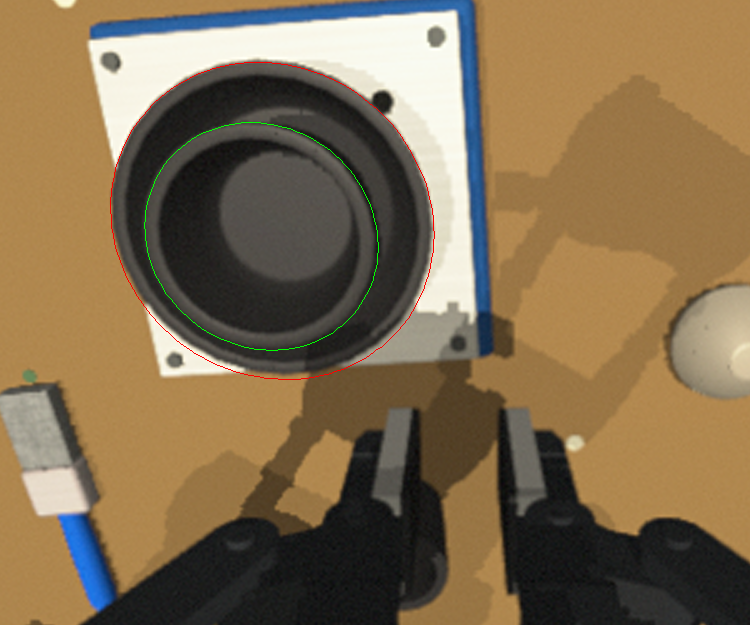

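View pics/os12.png

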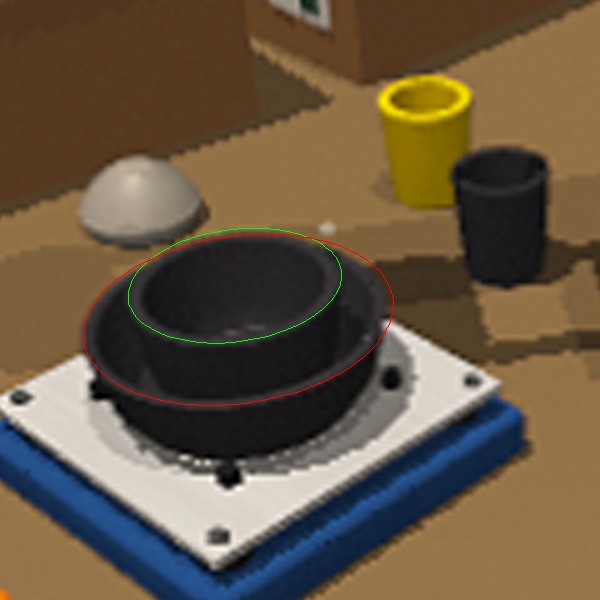

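Request:
send_rows([
  [[-0.046,-0.008,0],[0,0,0]],
  [[-0.046,-0.008,0],[0,0,0]],
  [[-0.046,-0.008,0],[0,0,0]],
  [[-0.046,-0.008,0],[0,0,0]],
  [[-0.046,-0.008,0],[0,0,0]],
  [[0,0,0],[0,0,-0.175]],
  [[0,0,0],[0,0,-0.175]],
  [[0,0,0],[0,0,-0.175]],
], hand=0.085)

```text
t: 13.18
tool_pos: [0.3968, -0.2482, 0.2921]
tcp_rot: [[0.861, 0.508, -0.001], [0.508, -0.861, 0.004], [0.001, -0.004, -1.0]]
contact_force: [-0.2, 0.6, -0.1]
finger_gap: 0.995
```

Request:
send_rows([
  [[0,0,0],[0,0,-0.175]],
  [[0,0,0],[0,0,-0.175]],
  [[0,0,0],[0,0,-0.175]],
  [[0,0,0],[0,0,-0.175]],
  [[0,0,0],[0,0,-0.175]],
  [[0,0,0],[0,0,-0.17]],
  [[0,0,0],[0,0,0]],
  [[0,0,0],[0,0,0]],
])

```text
t: 14.18
tool_pos: [0.397, -0.248, 0.2923]
tcp_rot: [[0.001, 1.0, -0.001], [1.0, -0.001, 0.003], [0.003, -0.001, -1.0]]
contact_force: [0.1, 0.1, 0.3]
finger_gap: 0.995
```

```bash
python3 - <<'E'
from ov import *
from wr import bowl
s=arm.state(); t=s["tool_pos"]; print(t,s["tcp_rot"].round(3),s["joint_positions"])
c=cam("wrist"); np.savez("w13.npz",**{k:c[k] for k in c}); print(c["o"])
p=proj(c,[(.397,-.245,.075)])[0]; print(p); bowl(c,p,.075)
overlay(c,[((.397,-.245,.075),.032,(0,255,0))],"pics/ow13.png",(160,100,480,340),2.4)
overlay(cam("scene"),[((.397,-.245,.075),.032,(0,255,0))],"pics/os13.png",(220,130,320,220),5)
E
```

```text
[ 0.39703164 -0.24798957  0.29225302] [[ 0.001  1.    -0.001]
 [ 1.    -0.001  0.003]
 [ 0.003 -0.001 -1.   ]] [-0.72350474  0.18975662  1.54425039  0.00182041  1.40988094 -0.72268426]
[ 0.39702969 -0.16298969  0.44253496]
[323.60493966 168.94751378]
[321.3 170. ] [300, 145, 43, 47, 1281] circ [ 0.3949 -0.2456] 0.0304 119 149
```

View pics/ow13.png

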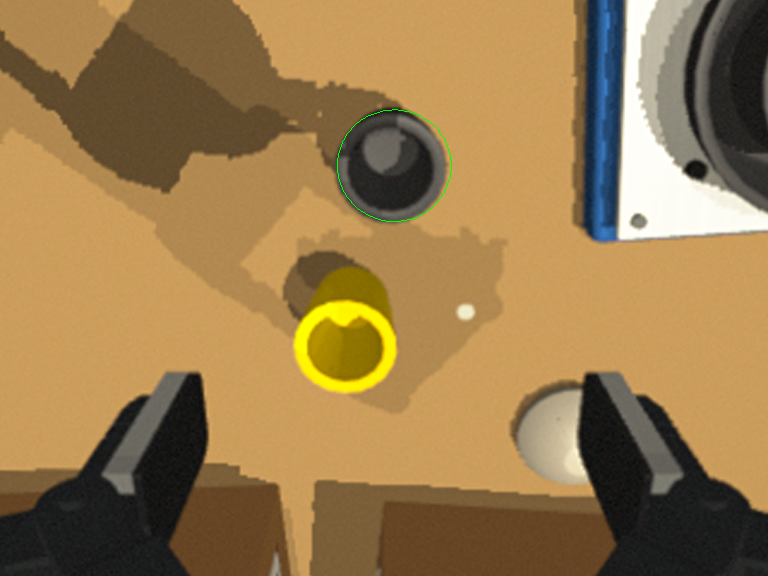

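View pics/os13.png

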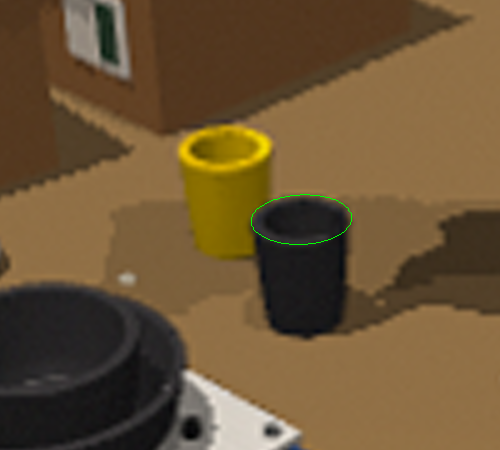

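Request:
send_rows([
  [[0.002,-0.0017,0.05],[0,0,0]],
  [[0,0,0.055],[0,0,0]],
  [[0,0,0.045],[0,0,0]],
  [[0,0,0.02],[0,0,0]],
  [[0,0,0],[0,0,0]],
  [[0,0,0],[0,0,0]],
])

```text
t: 15.02
tool_pos: [0.396, -0.2459, 0.1236]
tcp_rot: [[-0.002, 1.0, 0.001], [1.0, 0.002, 0.001], [0.001, 0.001, -1.0]]
contact_force: [-0.2, -0.2, 0.2]
finger_gap: 0.996
```

```bash
python3 - <<'E'
from ov import *
from wr import bowl
s=arm.state(); t=s["tool_pos"]; print(t,s["tcp_rot"].round(3))
c=cam("wrist"); cv2.imwrite("pics/w14.png",c["img"][...,::-1])
p=proj(c,[(.395,-.246,.075)])[0]; print(p); bowl(c,p,.075)
overlay(c,[((.395,-.246,.075),.032,(0,255,0))],"pics/ow14.png",(160,100,480,340),2.4)
E
```

```text
[ 0.39603953 -0.24589224  0.12357813] [[-0.002  1.     0.001]
 [ 1.     0.002  0.001]
 [ 0.001  0.001 -1.   ]]
[322.21728598 220.1767329 ]
[322.4 215.1] [284, 170, 79, 87, 5059] circ [ 0.3952 -0.246 ] 0.0309 176 226
```

View pics/ow14.png

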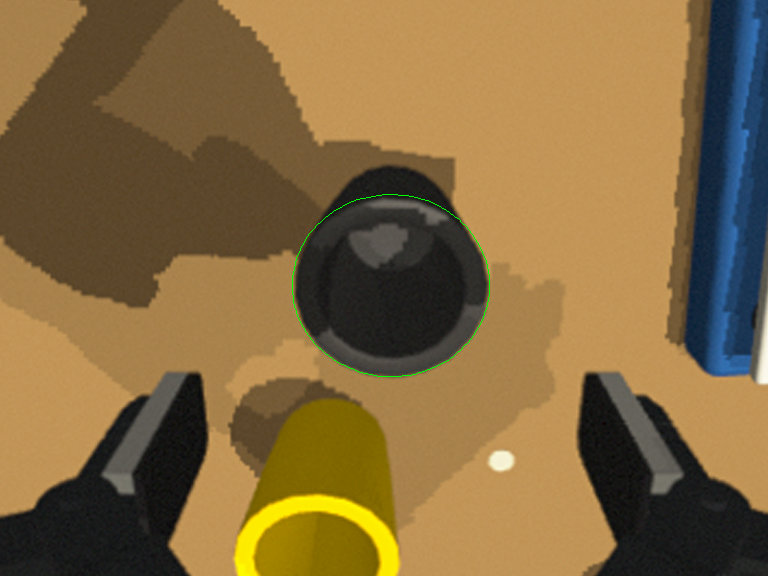

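Request:
send_rows([
  [[0,-0.001,0.03],[0,0,0]],
  [[0,0,0.0305],[0,0,0]],
  [[0,0,0],[0,0,0]],
  [[0,0,0],[0,0,0]],
])

```text
t: 15.58
tool_pos: [0.3953, -0.246, 0.0635]
tcp_rot: [[-0.003, 1.0, 0.002], [1.0, 0.003, 0.0], [0.0, 0.002, -1.0]]
contact_force: [0.4, -0.2, 0.4]
finger_gap: 0.998
```

Request:
send_rows([
  [[0,0,0],[0,0,0]],
  [[0,0,0],[0,0,0]],
  [[0,0,0],[0,0,0]],
  [[0,0,0],[0,0,0]],
  [[0,0,0],[0,0,0]],
], hand=0.05)

```text
t: 16.2
tool_pos: [0.3957, -0.2463, 0.0655]
tcp_rot: [[-0.003, 1.0, 0.004], [1.0, 0.003, -0.002], [-0.002, 0.004, -1.0]]
contact_force: [-4.6, 3.7, 26.4]
finger_gap: 0.583
```

```bash
python3 - <<'E'
from ov import *
s=arm.state(); t=s["tool_pos"]; print(t,s["finger_gap"],s["contact_force"])
c=cam("wrist"); overlay(c,[(np.r_[t[:2],.075],.032,(0,255,0))],"pics/ow15.png",(160,140,480,380),2.4)
overlay(cam("scene"),[(np.r_[t[:2],.075],.032,(0,255,0))],"pics/os15.png",(220,100,320,220),5)
E
```

```text
[ 0.39569073 -0.24633699  0.0654642 ] 0.5829292011350891 [-4.61622782  3.69088598 26.3548408 ]
```

View pics/ow15.png

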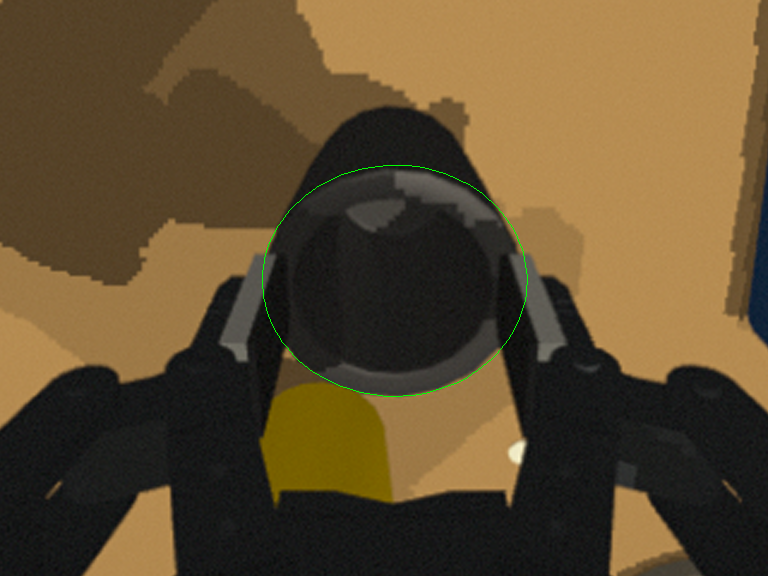

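View pics/os15.png

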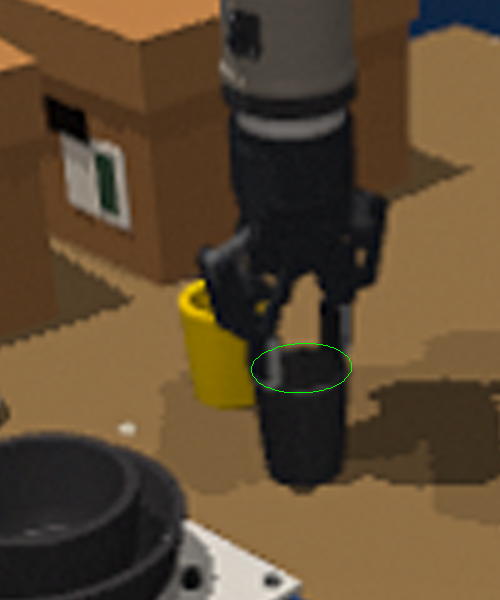

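```bash
python3 - <<'E'
from ov import *
s=arm.state(); t=s["tool_pos"]; R=s["tcp_rot"]
c=cam("scene"); 
im=cv2.resize(c["img"][130:210,255:335,::-1],None,fx=7,fy=7,interpolation=cv2.INTER_CUBIC)
for P,col in [(t,(0,0,255)),(t+R[:,2]*.017,(0,255,0)),(t+R[:,1]*.025+R[:,2]*.017,(255,0,255)),(t-R[:,1]*.025+R[:,2]*.017,(255,0,255)),(t+R[:,1]*.025+R[:,2]*.004,(255,255,0)),(t-R[:,1]*.025+R[:,2]*.004,(255,255,0))]:
    q=proj(c,[P])[0]; q=(q+.5-[255,130])*7; cv2.circle(im,tuple(int(v) for v in q),3,col,-1)
cv2.imwrite("pics/s16.png",im)
c=cam("wrist"); im=cv2.resize(c["img"][160:360,200:440,::-1],None,fx=3,fy=3,interpolation=cv2.INTER_CUBIC)
im=np.clip(im.astype(float)*2.2,0,255).astype(np.uint8)
for P,col in [(t,(0,0,255)),(t+R[:,2]*.017,(0,255,0)),(t+R[:,1]*.025+R[:,2]*.017,(255,0,255)),(t-R[:,1]*.025+R[:,2]*.017,(255,0,255)),(t+R[:,1]*.025+R[:,2]*.004,(255,255,0)),(t-R[:,1]*.025+R[:,2]*.004,(255,255,0))]:
    q=proj(c,[P])[0]; q=(q+.5-[200,160])*3; cv2.circle(im,tuple(int(v) for v in q),3,col,-1)
cv2.imwrite("pics/w16.png",im)
E
```

```text
(no output)
```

View pics/s16.png

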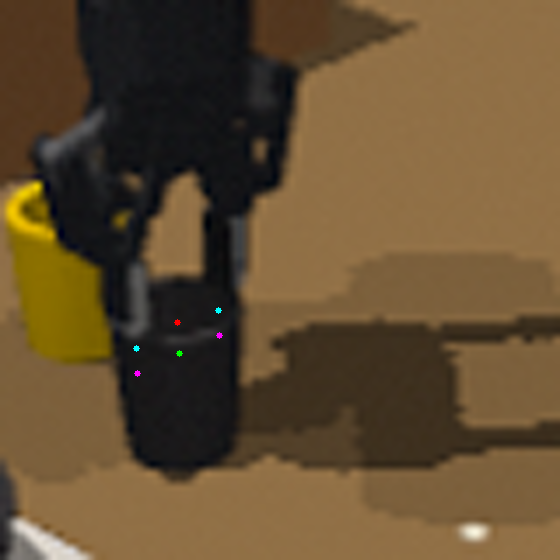

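View pics/w16.png

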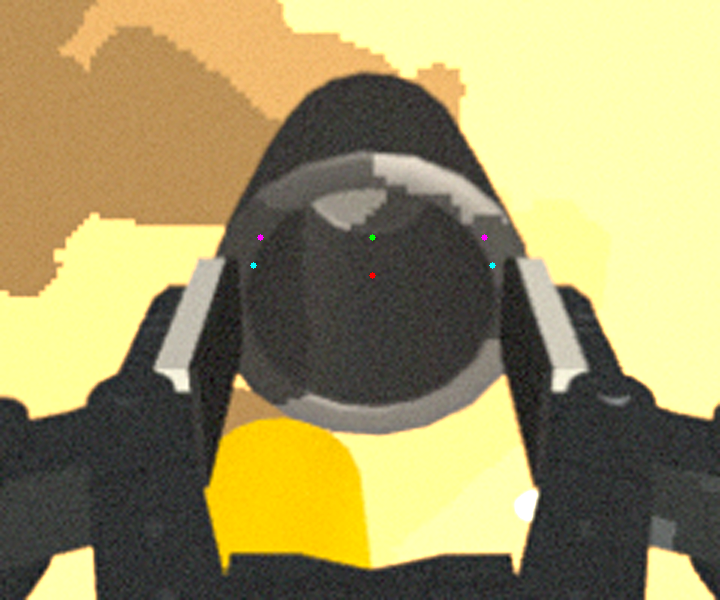

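Request:
send_rows([
  [[0,0,0],[0,0,0]],
  [[0,0,0],[0,0,0]],
  [[0,0,0],[0,0,0]],
], hand=0.075)

```text
t: 16.77
tool_pos: [0.3944, -0.2452, 0.062]
tcp_rot: [[-0.003, 1.0, -0.0], [1.0, 0.003, 0.002], [0.002, -0.0, -1.0]]
contact_force: [-0.1, 1.3, 0.4]
finger_gap: 0.876
```

```bash
python3 - <<'E'
from ov import *
from wr import bowl
s=arm.state(); t=s["tool_pos"]; R=s["tcp_rot"]; print(t,s["finger_gap"],s["contact_force"])
c=cam("wrist");p=proj(c,[(.395,-.246,.075)])[0]; print(p); bowl(c,p,.075)
im=cv2.resize(c["img"][160:360,200:440,::-1],None,fx=3,fy=3,interpolation=cv2.INTER_CUBIC)
im=np.clip(im.astype(float)*2.2,0,255).astype(np.uint8)
for sg in (1,-1):
  for z in (.017,.004):
    for xx in (.011,-.011):
      P=t+sg*R[:,1]*.0375+R[:,2]*z+R[:,0]*xx
      q=proj(c,[P])[0]; q=(q+.5-[200,160])*3; cv2.circle(im,tuple(int(v) for v in q),3,(255,0,255) if z>.01 else (255,255,0),-1)
cv2.imwrite("pics/w17.png",im)
E
```

```text
[ 0.39439437 -0.24524405  0.06202335] 0.8756075096569864 [-0.11642545  1.29780863  0.36316225]
[324.79294473 263.94137995]
[325.1 252.4] [272, 188, 108, 122, 9707] circ [ 0.3953 -0.246 ] 0.0313 233 322
```

View pics/w17.png

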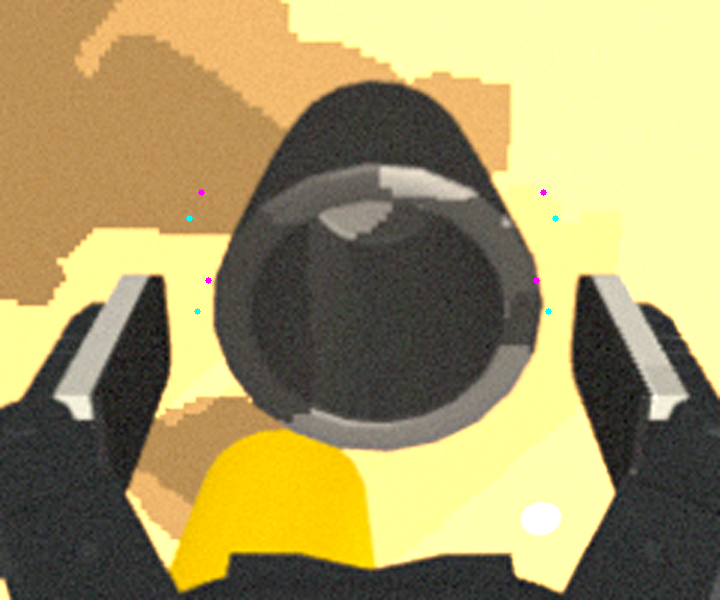

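```bash
python3 - <<'E'
from ov import *
s=arm.state(); t=s["tool_pos"]; R=s["tcp_rot"]; c=cam("wrist")
for nm,q in [("tip in L",(164,278)),("tip out L",(125,275)),("rear in L",(96,400)),("rear out L",(62,397)),("tip in R",(578,277)),("tip out R",(616,277)),("rear in R",(652,402)),("pad low L",(130,495)),("pad mid L",(169,352))]:
    p=np.array(q)/3+[200,160]-.5
    d=R.T@ray(c,[p])[0]; o=R.T@(c["o"]-t)
    for xx in (.011,-.011):
        k=(xx-o[0])/d[0]; print(nm,xx,(o+k*d).round(4))
E
```

```text
tip in L 0.011 [ 0.011  -0.0371 -0.0203]
tip in L -0.011 [-0.011  -0.048   0.0181]
tip out L 0.011 [ 0.011  -0.0443 -0.0192]
tip out L -0.011 [-0.011  -0.0573  0.0194]
rear in L 0.011 [ 0.011  -0.0387 -0.0541]
rear in L -0.011 [-0.011  -0.05   -0.0257]
rear out L 0.011 [ 0.011  -0.0437 -0.0535]
rear out L -0.011 [-0.011  -0.0565 -0.0249]
tip in R 0.011 [ 0.011   0.0365 -0.0199]
tip in R -0.011 [-0.011   0.0473  0.0185]
tip out R 0.011 [ 0.011   0.0433 -0.02  ]
tip out R -0.011 [-0.011   0.0561  0.0185]
rear in R 0.011 [ 0.011   0.0388 -0.0545]
rear in R -0.011 [-0.011   0.0503 -0.0263]
pad low L 0.011 [ 0.011  -0.0291 -0.0717]
pad low L -0.011 [-0.011  -0.0376 -0.0486]
pad mid L 0.011 [ 0.011  -0.0311 -0.0426]
pad mid L -0.011 [-0.011  -0.0402 -0.0108]
```

```bash
python3 - <<'E'
from ov import *
s=arm.state(); t=s["tool_pos"]; R=s["tcp_rot"]; c=cam("wrist")
o=R.T@(c["o"]-t); print("cam in tool",o.round(4), (R.T@c["R"].T).round(3))
for nm,q in [("w6 tip L in",(315,245)),("w6 tip L out",(304.5,244)),("w6 tip R in",(331,245)),("w3 tipL in",(287,247)),("w3 tip R in",(360.5,247)),("w13 tip L",(160+201/2.4,100+374/2.4)),("w13 tip R",(160+585/2.4,100+374/2.4)),("w16 tip L(50)",(200+226/3,160+258/3)),("w16 R",(200+515/3,160+258/3))]:
    d=R.T@ray(c,[q])[0]
    for xx in (.011,): print(nm,(o+(xx-o[0])/d[0]*d).round(4))
# tip visible in scene: ray distance
E
python3 -c "
import sys; sys.path.insert(0,'.')
from rig import arm; print(arm.tip_extent, [a for a in dir(arm) if a[0]!='_'])"
```

```text
cam in tool [ 0.0854 -0.0002 -0.15  ] [[-0.001 -0.945 -0.328]
 [ 1.    -0.    -0.001]
 [ 0.001 -0.328  0.945]]
w6 tip L in [ 0.011  -0.0049 -0.0122]
w6 tip L out [ 0.011  -0.0108 -0.0111]
w6 tip R in [ 0.011   0.004  -0.0122]
w3 tipL in [ 0.011  -0.0203 -0.0146]
w3 tip R in [ 0.011   0.0202 -0.0146]
w13 tip L [ 0.011  -0.0416 -0.0241]
w13 tip R [ 0.011   0.0415 -0.0241]
w16 tip L(50) [ 0.011  -0.0269 -0.0134]
w16 R [ 0.011   0.0266 -0.0135]
0.017 ['Unreachable', 'job_done', 'state', 'tip_extent']
```

Request:
send_rows([
  [[-0.0005,0.001,0.009],[0,0,0]],
  [[0,0,0.009],[0,0,0]],
  [[0,0,0],[0,0,0]],
  [[0,0,0],[0,0,0]],
], hand=0.085)

```text
t: 17.42
tool_pos: [0.3954, -0.2457, 0.0439]
tcp_rot: [[-0.003, 1.0, -0.0], [1.0, 0.003, 0.002], [0.002, -0.0, -1.0]]
contact_force: [-0.1, -0.1, 0.0]
finger_gap: 0.995
```

Request:
send_rows([
  [[0,0,0],[0,0,0]],
  [[0,0,0],[0,0,0]],
  [[0,0,0],[0,0,0]],
  [[0,0,0],[0,0,0]],
], hand=0.04)

```text
t: 17.92
tool_pos: [0.3958, -0.246, 0.0451]
tcp_rot: [[-0.003, 1.0, 0.001], [1.0, 0.003, 0.001], [0.001, 0.001, -1.0]]
contact_force: [-0.7, 0.3, 8.0]
finger_gap: 0.71
```

```bash
python3 - <<'E'
from ov import *
s=arm.state(); t=s["tool_pos"]; R=s["tcp_rot"]; print(t,s["finger_gap"],s["contact_force"],s["ft_torque"])
c=cam("wrist");
im=cv2.resize(c["img"][160:360,200:440,::-1],None,fx=3,fy=3,interpolation=cv2.INTER_CUBIC)
im=np.clip(im.astype(float)*2.2,0,255).astype(np.uint8)
cv2.imwrite("pics/w18.png",im)
c=cam("scene"); cv2.imwrite("pics/s18.png",cv2.resize(c["img"][130:210,245:335,::-1],None,fx=7,fy=7,interpolation=cv2.INTER_CUBIC))
E
```

```text
[ 0.39577808 -0.24595313  0.04508338] 0.7103207251180261 [-0.71458951  0.30230954  8.00703095] [0.16857979 0.30150283 0.03190924]
```

View pics/w18.png

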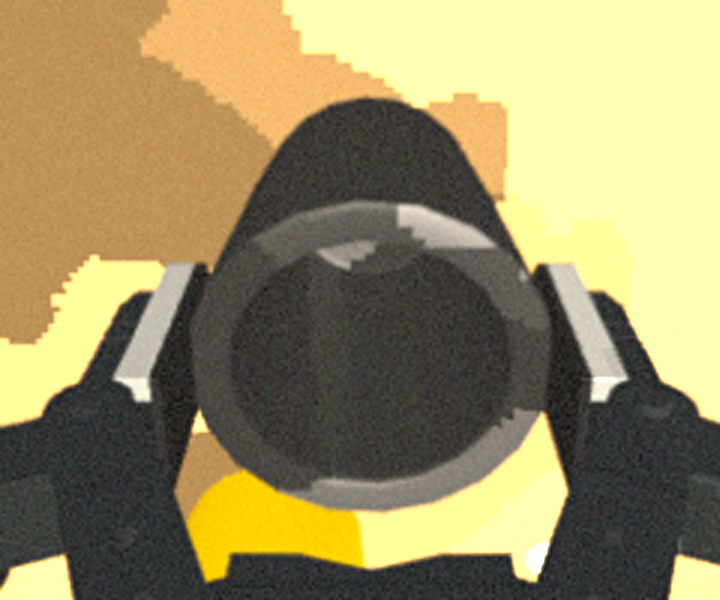

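View pics/s18.png

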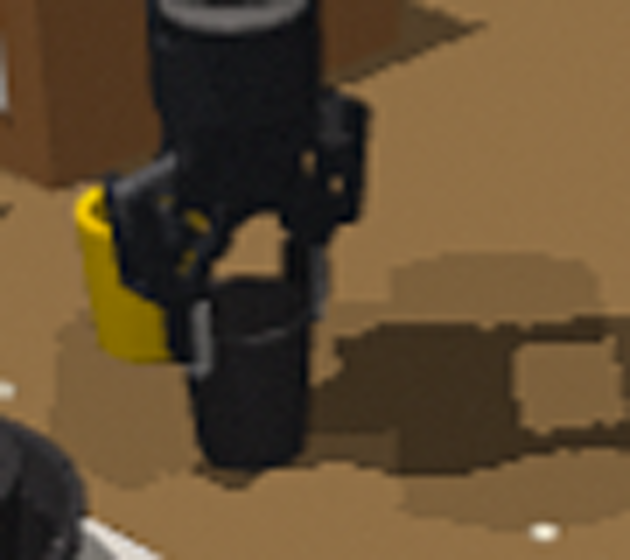

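Request:
send_rows([
  [[0,0,-0.015],[0,0,0]],
  [[0,0,-0.035],[0,0,0]],
  [[0,0,-0.05],[0,0,0]],
  [[0,0,-0.05],[0,0,0]],
  [[0,0,-0.04],[0,0,0]],
  [[0,0,0],[0,0,0]],
  [[0,0,0],[0,0,0]],
])

```text
t: 18.9
tool_pos: [0.395, -0.2457, 0.2333]
tcp_rot: [[-0.003, 1.0, -0.001], [1.0, 0.003, 0.003], [0.003, -0.001, -1.0]]
contact_force: [0.9, -0.4, -1.5]
finger_gap: 0.713
```

```bash
python3 - <<'E'
from ov import *
s=arm.state(); t=s["tool_pos"]; R=s["tcp_rot"]; print(t,s["finger_gap"],s["contact_force"],s["ft_torque"])
c=cam("scene"); cv2.imwrite("pics/s19.png",cv2.resize(c["img"][60:210,225:335,::-1],None,fx=4,fy=4,interpolation=cv2.INTER_CUBIC))
c=cam("wrist"); overlay(c,[(np.r_[t[:2],t[2]+.03],.032,(0,255,0))],"pics/ow19.png",(160,140,480,380),2.4)
E
```

```text
[ 0.39496081 -0.24567758  0.2333427 ] 0.7134088427748497 [ 0.86454373 -0.40171239 -1.46878438] [0.06349098 0.03554074 0.01205237]
```

View pics/s19.png

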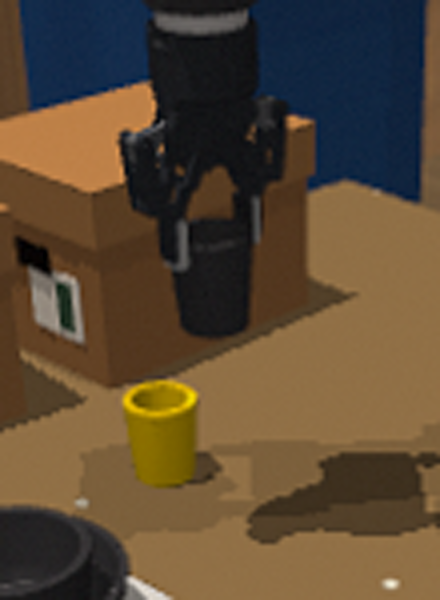

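View pics/ow19.png

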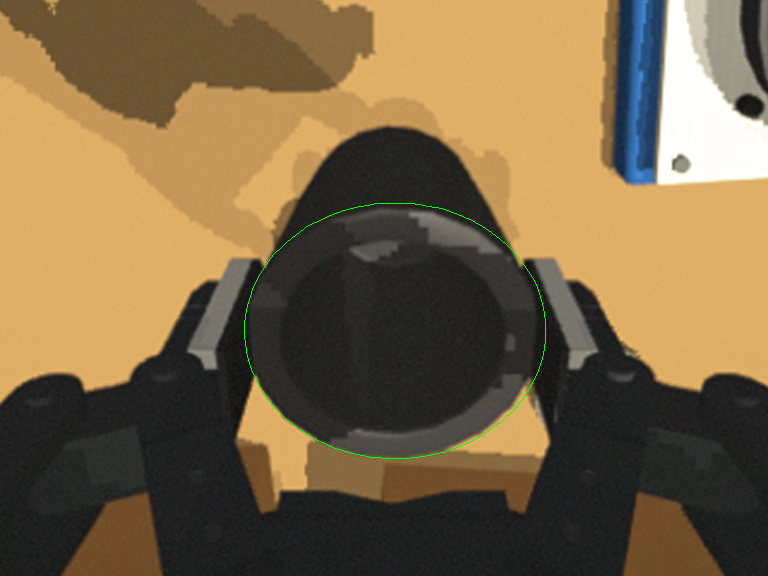

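Request:
send_rows([
  [[0.004,0.017,-0.005],[0,0,0]],
  [[0.009,0.038,-0.005],[0,0,0]],
  [[0.011,0.046,0],[0,0,0]],
  [[0.011,0.046,0],[0,0,0]],
  [[0.011,0.046,0],[0,0,0]],
  [[0.007,0.029,0],[0,0,0]],
  [[0.0025,0.012,0],[0,0,0]],
  [[0,0,0],[0,0,0]],
])

```text
t: 20.0
tool_pos: [0.6294, -0.1894, 0.2418]
tcp_rot: [[-0.004, 1.0, -0.003], [1.0, 0.004, 0.003], [0.003, -0.003, -1.0]]
contact_force: [0.4, -0.7, -0.7]
finger_gap: 0.709
```

Request:
send_rows([
  [[0,0,0],[0,0,0]],
  [[0,0,0],[0,0,0]],
])

```text
t: 20.25
tool_pos: [0.6287, -0.1903, 0.2442]
tcp_rot: [[-0.002, 1.0, -0.0], [1.0, 0.002, 0.002], [0.002, -0.0, -1.0]]
contact_force: [-0.3, -0.8, -1.4]
finger_gap: 0.706
```

```bash
python3 - <<'E'
from ov import *
s=arm.state(); t=s["tool_pos"]; R=s["tcp_rot"]; print(t,s["finger_gap"],s["contact_force"],s["ft_torque"])
C=[(np.r_[t[:2],t[2]+.03],.032,(0,255,0)),((.629,-.19,.12),.056,(255,255,0)),((.629,-.190,.1),.082,(0,0,255))]
overlay(cam("scene"),C,"pics/os20.png",(180,100,300,260),4.5)
overlay(cam("wrist"),C,"pics/ow20.png",(140,80,500,380),2)
E
```

```text
[ 0.62868569 -0.19025456  0.24422801] 0.7064360931723673 [-0.31567824 -0.78289568 -1.43277887] [-0.01194236  0.01848584 -0.05308793]
```

View pics/os20.png

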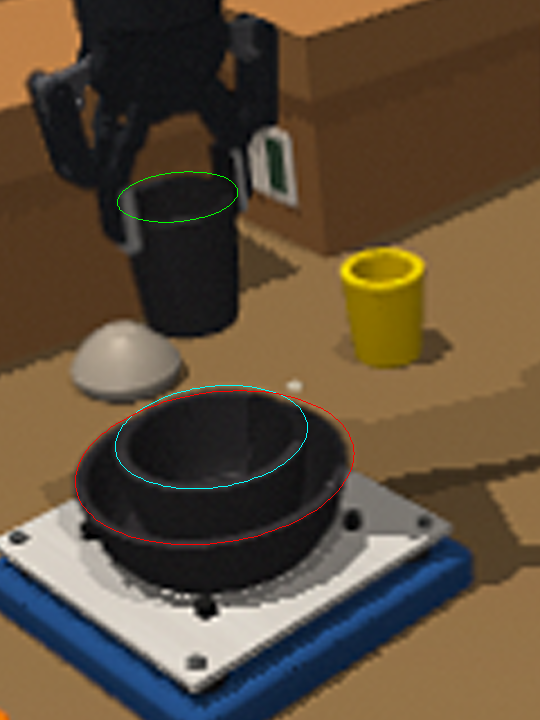

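View pics/ow20.png

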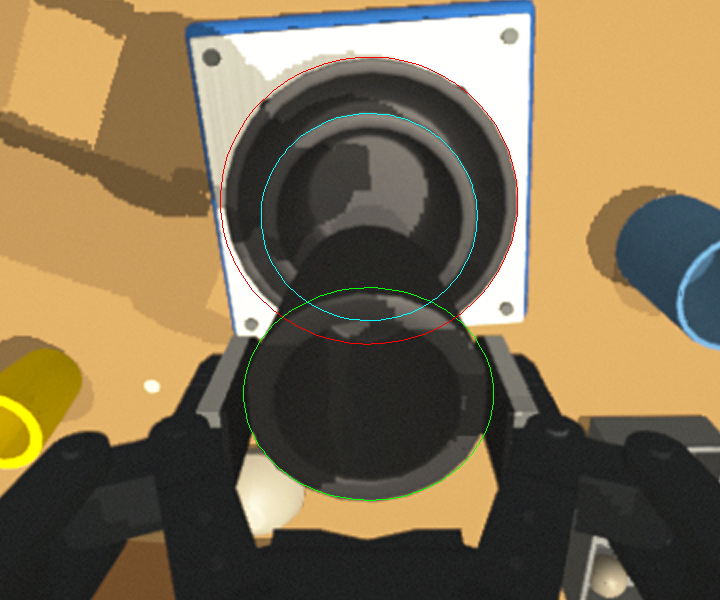

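Request:
send_rows([
  [[0,0,0.03],[0,0,0]],
  [[0,0,0.04],[0,0,0]],
  [[0,0,0.03],[0,0,0]],
  [[0,0,0.015],[0,0,0]],
  [[0,0,0.008],[0,0,0]],
  [[0,0,0],[0,0,0]],
  [[0,0,0.003],[0,0,0]],
  [[0,0,0],[0,0,0]],
])

```text
t: 21.35
tool_pos: [0.6295, -0.1898, 0.1188]
tcp_rot: [[-0.003, 1.0, 0.001], [1.0, 0.003, 0.002], [0.002, 0.001, -1.0]]
contact_force: [0.1, -0.1, -0.9]
finger_gap: 0.709
```

Request:
send_rows([
  [[0,0,0.003],[0,0,0]],
  [[0,0,0.0],[0,0,0]],
])

```text
t: 21.6
tool_pos: [0.6292, -0.1896, 0.115]
tcp_rot: [[-0.003, 1.0, -0.0], [1.0, 0.003, 0.002], [0.002, -0.0, -1.0]]
contact_force: [-0.0, -0.2, -1.3]
finger_gap: 0.707
```

Request:
send_rows([
  [[0,0,0.002],[0,0,0]],
  [[0,0,0.0],[0,0,0]],
  [[0,0,0.001],[0,0,0]],
  [[0,0,0],[0,0,0]],
])

```text
t: 22.1
tool_pos: [0.6293, -0.1897, 0.1121]
tcp_rot: [[-0.003, 1.0, -0.0], [1.0, 0.003, 0.002], [0.002, -0.0, -1.0]]
contact_force: [-0.1, 0.6, -1.4]
finger_gap: 0.706
```

```bash
python3 - <<'E'
from ov import *
s=arm.state(); t=s["tool_pos"]; print(t,s["finger_gap"],s["contact_force"],s["ft_torque"])
C=[(np.r_[t[:2],t[2]+.03],.032,(0,255,0)),((.629,-.19,.12),.056,(255,255,0)),((.629,-.190,.1),.082,(0,0,255))]
overlay(cam("scene"),C,"pics/os21.png",(180,120,300,260),5)
overlay(cam("wrist"),C,"pics/ow21.png",(140,80,500,380),2)
E
```

```text
[ 0.62926431 -0.18966072  0.11214409] 0.7064978028003606 [-0.10501864  0.57789828 -1.36722126] [-0.034545   -0.00272344 -0.01452517]
```

View pics/os21.png

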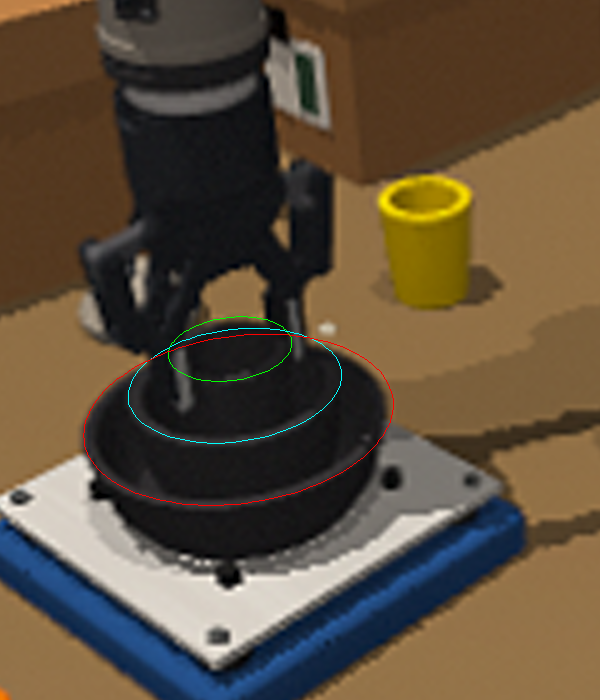

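View pics/ow21.png

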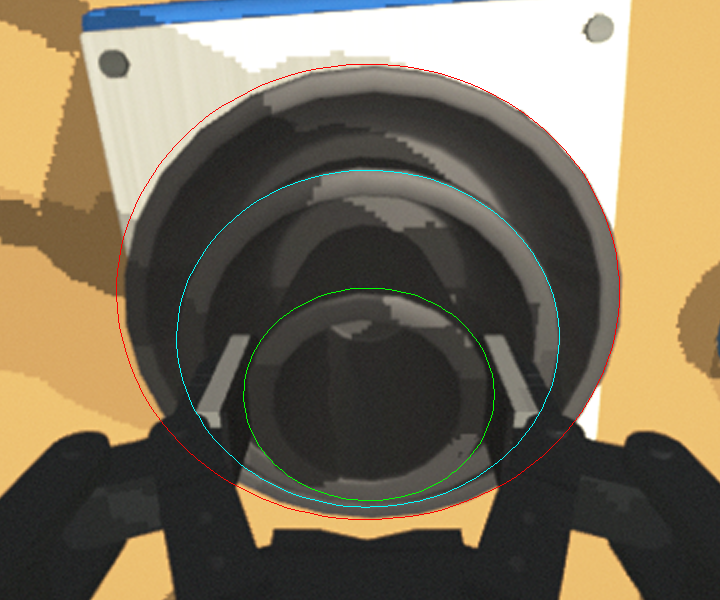

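Request:
send_rows([
  [[0,0,0.001],[0,0,0]],
  [[0,0,0.0],[0,0,0]],
  [[0,0,0.001],[0,0,0]],
  [[0,0,0],[0,0,0]],
])

```text
t: 22.7
tool_pos: [0.6293, -0.1898, 0.1112]
tcp_rot: [[-0.003, 1.0, 0.001], [1.0, 0.003, 0.002], [0.002, 0.001, -1.0]]
contact_force: [-3.2, 1.0, 4.9]
finger_gap: 0.705
```

Contact (+6 N). Release gently.

Request:
send_rows([
  [[0,0,0],[0,0,0]],
  [[0,0,0],[0,0,0]],
  [[0,0,0],[0,0,0]],
], hand=0.069)

```text
t: 23.08
tool_pos: [0.6293, -0.1896, 0.11]
tcp_rot: [[-0.003, 1.0, -0.0], [1.0, 0.003, 0.002], [0.002, -0.0, -1.0]]
contact_force: [0.0, 0.4, -0.2]
finger_gap: 0.809
```

Request:
send_rows([
  [[0,0,-0.01],[0,0,0]],
  [[0,0,-0.02],[0,0,0]],
  [[0,0,-0.03],[0,0,0]],
  [[0,0,-0.05],[0,0,0]],
  [[0,0,-0.05],[0,0,0]],
  [[0,0,0],[0,0,0]],
  [[0,0,0],[0,0,0]],
])

```text
t: 23.95
tool_pos: [0.629, -0.1899, 0.2701]
tcp_rot: [[-0.003, 1.0, -0.0], [1.0, 0.003, 0.002], [0.002, -0.0, -1.0]]
contact_force: [0.7, 0.2, -0.1]
finger_gap: 0.809
```

```bash
python3 - <<'E'
from ov import *
s=arm.state(); t=s["tool_pos"]; print(t,s["finger_gap"],s["contact_force"],s["joint_positions"])
C=[((.629,-.19,.141),.032,(0,255,0)),((.629,-.19,.12),.056,(255,255,0)),((.629,-.190,.1),.082,(0,0,255))]
overlay(cam("scene"),C,"pics/os22.png",(180,120,300,260),5)
overlay(cam("wrist"),C,"pics/ow22.png",(140,80,500,380),2)
E
```

```text
[ 0.62903249 -0.18986131  0.27007692] 0.8091991536016524 [ 0.7131666   0.19677008 -0.14964911] [-0.4105511   0.57390596  1.02651599  0.00178738  1.54224301 -0.41357081]
```

View pics/os22.png

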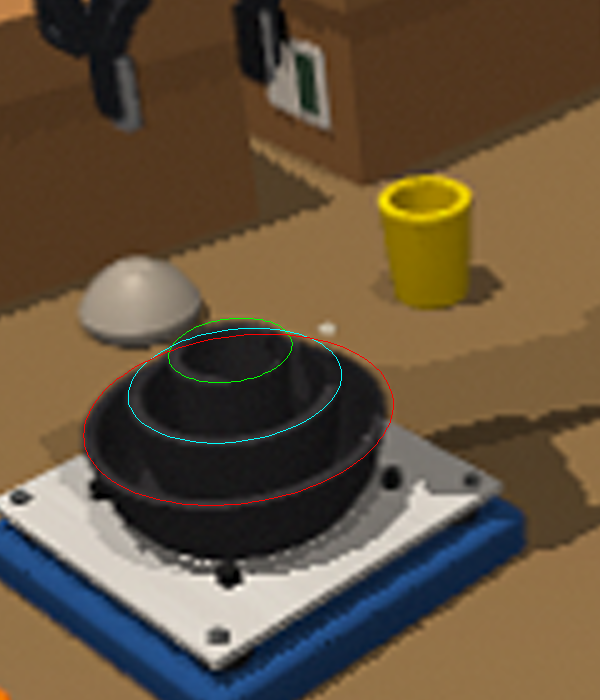

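View pics/ow22.png

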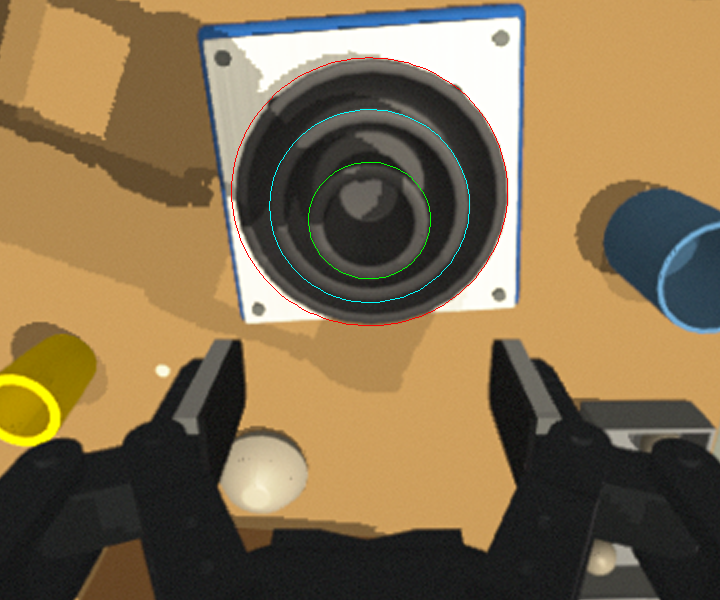

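Request:
send_rows([
  [[0.03,0,0],[0,0,0]],
  [[0.055,0,0],[0,0,0]],
  [[0.058,-0.004,0],[0,0,0]],
  [[0.058,-0.004,0],[0,0,0]],
  [[0.058,-0.004,0],[0,0,0]],
  [[0.058,-0.004,0],[0,0,0]],
  [[0.05,-0.002,0],[0,0,0]],
  [[0.02,0,0],[0,0,0]],
], hand=0.04)

```text
t: 25.05
tool_pos: [0.6091, 0.1997, 0.2695]
tcp_rot: [[-0.006, 1.0, -0.003], [1.0, 0.006, 0.002], [0.002, -0.003, -1.0]]
contact_force: [-0.4, -0.8, 0.8]
finger_gap: 0.47
```

Request:
send_rows([
  [[0,0,0],[0,0,-0.146]],
  [[0,0,0],[0,0,-0.146]],
  [[0,0,0],[0,0,-0.146]],
  [[0,0,0],[0,0,0]],
  [[0,0,0],[0,0,0]],
])

```text
t: 25.68
tool_pos: [0.6102, 0.1964, 0.2704]
tcp_rot: [[-0.424, 0.906, -0.001], [0.906, 0.424, 0.002], [0.002, -0.0, -1.0]]
contact_force: [0.5, 0.7, 0.0]
finger_gap: 0.467
```

```bash
python3 - <<'E'
from ov import *
s=arm.state(); t=s["tool_pos"]; print(t,s["tcp_rot"].round(3),s["finger_gap"],s["joint_positions"])
c=cam("wrist"); np.savez("w23.npz",**{k:c[k] for k in c}); cv2.imwrite("pics/w23.png",c["img"][...,::-1])
c=cam("scene"); cv2.imwrite("pics/s23.png",cv2.resize(c["img"][220:350,260:410,::-1],None,fx=4.5,fy=4.5,interpolation=cv2.INTER_CUBIC)); np.savez("s23.npz",**{k:c[k] for k in c})
E
```

```text
[0.61015516 0.19640317 0.27042478] [[-0.424  0.906 -0.001]
 [ 0.906  0.424  0.002]
 [ 0.002 -0.    -1.   ]] 0.46707490791284056 [ 0.19108813  0.53930825  1.08471037  0.00169857  1.51817538 -0.2465823 ]
```

View pics/w23.png

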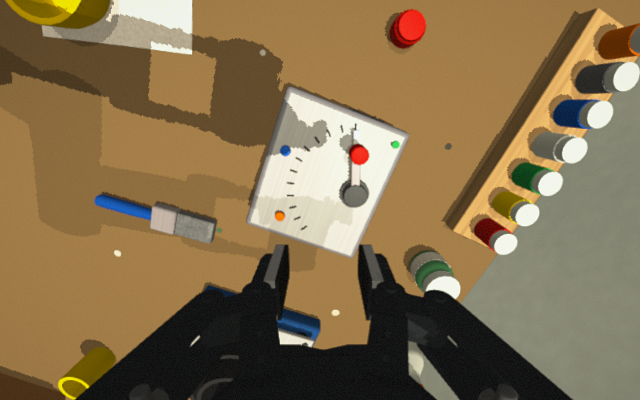

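View pics/s23.png

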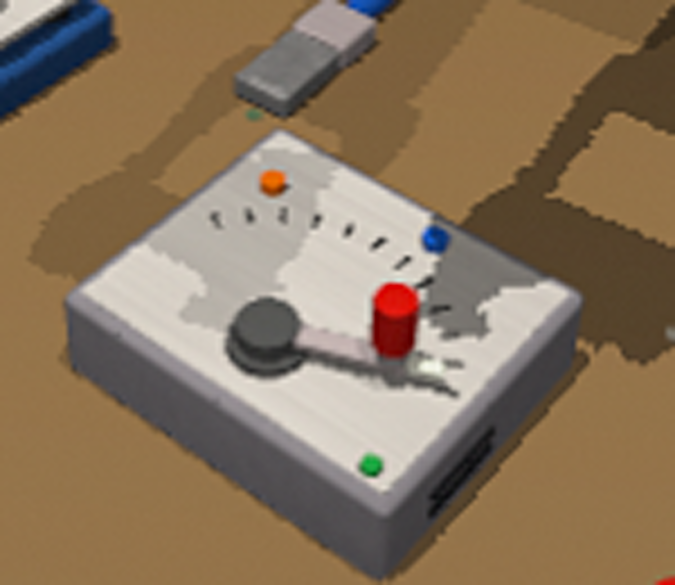

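```bash
cat > tri.py <<'E'
from ov import *
def tri(cs,ps):
    A=np.zeros((3,3));b=np.zeros(3)
    for c,p in zip(cs,ps):
        d=ray(c,[p])[0]; d/=np.linalg.norm(d); M=np.eye(3)-np.outer(d,d); A+=M;b+=M@c["o"]
    X=np.linalg.solve(A,b); return X.round(4)
E
python3 - <<'E'
from tri import *
cs=[]
for n in ("w23","s23"):
    d=np.load(n+".npz"); cs.append({k:d[k] for k in d})
w,s=cs
S=lambda x,y:(260+x/4.5-.5,220+y/4.5-.5)
for c,n in ((w,"w"),(s,"s")):
    H=hsv(c); h,sa,V=[H[...,i] for i in range(3)]
    for nm,m in [("red",((h<6)|(h>174))&(sa>170)&(V>110)),("orange",(h>6)&(h<18)&(sa>200)&(V>170)),("blue",(h>100)&(h<125)&(sa>150)&(V>80)),("green",(h>45)&(h<85)&(sa>120)&(V>60))]:
        for ce,st,l in blobs(m,8):
            p=onz(c,[ce],.06)[0]
            if .5<p[0]<.72 and .06<p[1]<.32: print(n,nm,ce.round(1),st.tolist(),p.round(4))
print("hub",tri(cs,[(354,191),S(266,320)]))
print("hub w",[onz(w,[(354,191)],z)[0].round(4).tolist() for z in (.08,.09)],"s",[onz(s,[S(266,320)],z)[0].round(4).tolist() for z in (.08,.09)])
print("knob",tri(cs,[(360.5,152),S(396,299)]), onz(w,[(360.5,152)],.109)[0].round(4), onz(s,[S(396,299)],.109)[0].round(4))
print("corners w",onz(w,[(289,87),(409,135),(352,256),(247,222)],.055).round(3).tolist())
print("corners s",onz(s,[S(67,298),S(282,130),S(581,297),S(385,508)],.055).round(3).tolist())
E
```

```text
w red [359.  154.9] [350, 146, 19, 19, 257] [0.6426 0.2371 0.06  ]
w orange [279.3 215.8] [275, 212, 9, 9, 57] [0.5806 0.1135 0.06  ]
w blue [284.9 150.2] [281, 146, 9, 10, 70] [0.5526 0.2018 0.06  ]
w green [395.2 144.2] [392, 141, 7, 7, 38] [0.6785 0.2693 0.06  ]
s red [347.  289.8] [343, 283, 10, 16, 111] [0.6096 0.2205 0.06  ]
s orange [320.  259.5] [318, 258, 5, 4, 16] [0.5821 0.1129 0.06  ]
s blue [356.3 273. ] [354, 271, 5, 5, 22] [0.5559 0.2024 0.06  ]
s green [341.9 323.2] [340, 321, 5, 5, 15] [0.6832 0.2705 0.06  ]
hub [0.6591 0.1883 0.0684]
hub w [[0.6544, 0.195, 0.08], [0.6521, 0.1973, 0.09]] s [[0.6676, 0.191, 0.08], [0.6743, 0.1973, 0.09]]
knob [0.6349 0.2432 0.107 ] [0.6333 0.2457 0.109 ] [0.6372 0.2418 0.109 ]
corners w [[0.527, 0.275, 0.055], [0.69, 0.287, 0.055], [0.704, 0.097, 0.055], [0.542, 0.082, 0.055]]
corners s [[0.709, 0.097, 0.055], [0.546, 0.085, 0.055], [0.531, 0.276, 0.055], [0.692, 0.287, 0.055]]
```

Request:
send_rows([
  [[0.0313,0.042,0],[0,0,0]],
  [[0,0,0.05],[0,0,0]],
  [[0,0,0.05],[0,0,0]],
  [[0,0,0.03],[0,0,0]],
  [[0,0,0],[0,0,0]],
  [[0,0,0],[0,0,0]],
])

```text
t: 26.52
tool_pos: [0.6357, 0.2436, 0.1428]
tcp_rot: [[-0.426, 0.905, 0.003], [0.905, 0.426, 0.003], [0.001, 0.003, -1.0]]
contact_force: [0.2, 0.1, -0.4]
finger_gap: 0.471
```

```bash
python3 - <<'E'
from ov import *
s=arm.state(); t=s["tool_pos"]; print(t,s["tcp_rot"].round(3),s["finger_gap"])
c=cam("wrist"); cv2.imwrite("pics/w24.png",c["img"][...,::-1])
H=hsv(c); h,sa,V=[H[...,i] for i in range(3)]
for ce,st,l in blobs(((h<6)|(h>174))&(sa>170)&(V>110),30): print(ce,st)
print(proj(c,[(.635,.2425,.109)]))
E
```

```text
[0.63570277 0.24361089 0.14282922] [[-0.426  0.905  0.003]
 [ 0.905  0.426  0.003]
 [ 0.001  0.003 -1.   ]] 0.47106101913655535
[400.31209503  28.15928726] [ 377    3   47   53 1852]
[320.34341637 228.48042705] [307 215  28  27 562]
[521.88095238 317.39285714] [508 310  33  27  84]
[[321.45765536 229.06623667]]
```

View pics/w24.png

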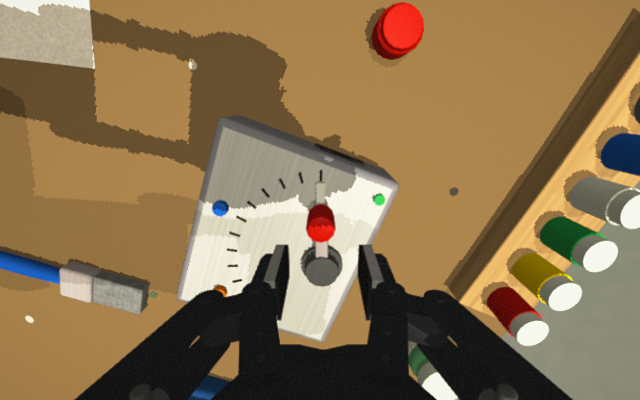

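Request:
send_rows([
  [[0,0,0.03],[0,0,0]],
  [[0,0,0.025],[0,0,0]],
  [[0,0,0.008],[0,0,0]],
  [[0,0,0.005],[0,0,0]],
  [[0,0,0],[0,0,0]],
])

```text
t: 27.2
tool_pos: [0.6354, 0.2437, 0.0741]
tcp_rot: [[-0.427, 0.904, 0.002], [0.904, 0.427, 0.002], [0.001, 0.003, -1.0]]
contact_force: [-0.4, -0.6, -0.0]
finger_gap: 0.468
```

```bash
python3 - <<'E'
from ov import *
s=arm.state(); t=s["tool_pos"]; print(t,s["contact_force"],s["finger_gap"])
c=cam("wrist"); cv2.imwrite("pics/w25.png",c["img"][...,::-1])
c=cam("scene"); cv2.imwrite("pics/s25.png",cv2.resize(c["img"][200:350,260:430,::-1],None,fx=4,fy=4,interpolation=cv2.INTER_CUBIC))
E
```

```text
[0.63535958 0.24370673 0.07413881] [-0.38165257 -0.62846088 -0.04275187] 0.4681699688364315
```

View pics/w25.png

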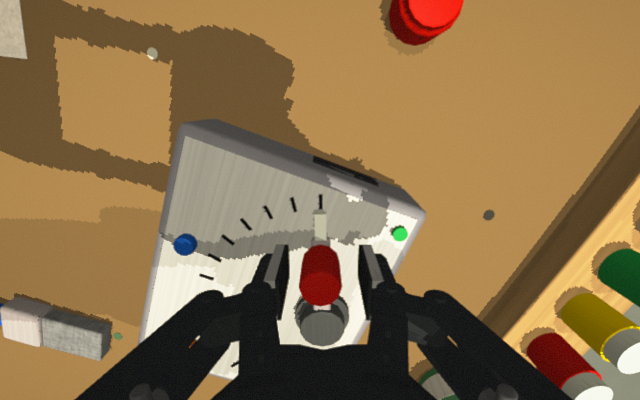

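View pics/s25.png

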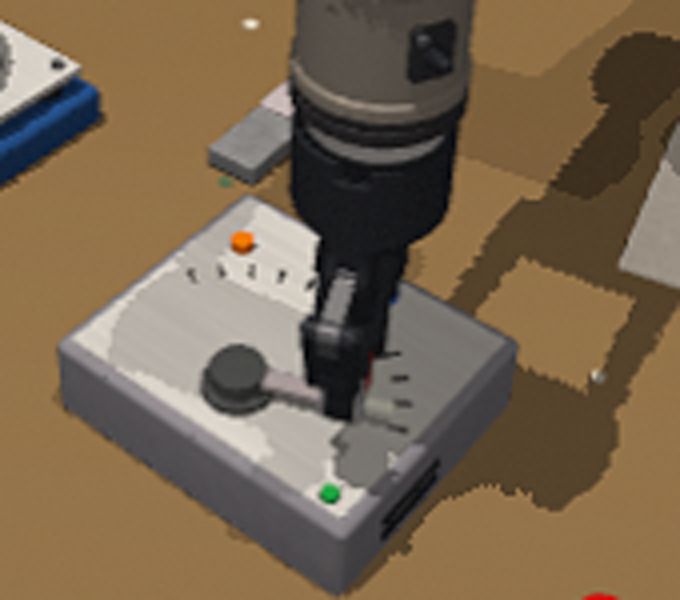

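Request:
send_rows([
  [[0,0,0],[0,0,0]],
  [[0,0,0],[0,0,0]],
  [[-0.0007,-0.009,0],[0,0,-0.15]],
  [[-0.0007,-0.009,0],[0,0,-0.15]],
  [[-0.0007,-0.009,0],[0,0,-0.15]],
  [[0,0,0],[0,0,0]],
], hand=0.026)

```text
t: 28.05
tool_pos: [0.6136, 0.2267, 0.0733]
tcp_rot: [[-0.777, 0.63, 0.0], [0.63, 0.777, 0.002], [0.001, 0.001, -1.0]]
contact_force: [0.2, 0.2, -0.0]
finger_gap: 0.299
```

```bash
cat > lv.py <<'E'
from ov import *
piv=np.array([.661,.189])
def rep():
    s=arm.state(); t=s["tool_pos"]; R=s["tcp_rot"]; v=t[:2]-piv
    print(t.round(4),s["contact_force"].round(1),s["finger_gap"],"r",np.hypot(*v).round(4),"ang",np.degrees(np.arctan2(v[1],v[0])).round(1),"yaw",np.degrees(np.arctan2(R[1,0],R[0,0])).round(1))
E
python3 - <<'E'
from lv import *
rep(); c=cam("wrist"); cv2.imwrite("pics/w26.png",c["img"][...,::-1])
E
```

```text
[0.6136 0.2267 0.0733] [ 0.2  0.2 -0. ] 0.2989912920007353 r 0.0606 ang 141.5 yaw 141.0
```

View pics/w26.png

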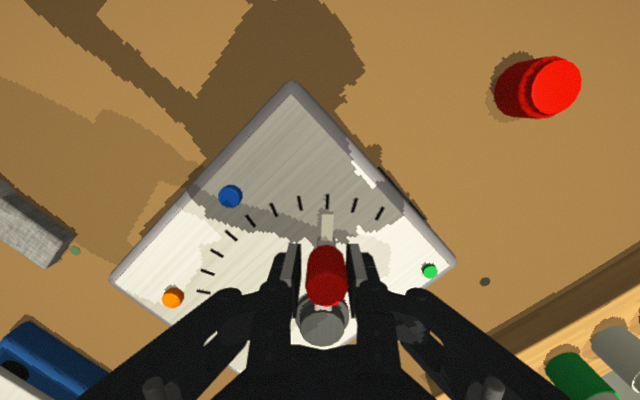

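Lever follows (pointer at (326,225), knob at the cage centre). Continue.

Request:
send_rows([
  [[-0.0007,-0.009,0],[0,0,-0.15]],
  [[-0.0007,-0.009,0],[0,0,-0.15]],
  [[-0.0007,-0.009,0],[0,0,-0.15]],
  [[-0.0007,-0.009,0],[0,0,-0.15]],
  [[-0.0007,-0.009,0],[0,0,-0.15]],
  [[-0.0007,-0.009,0],[0,0,-0.15]],
  [[-0.0007,-0.009,0],[0,0,-0.15]],
  [[0,0,0],[0,0,0]],
])

```text
t: 29.1
tool_pos: [0.6048, 0.167, 0.0728]
tcp_rot: [[-0.934, -0.358, -0.0], [-0.358, 0.934, 0.002], [-0.001, 0.002, -1.0]]
contact_force: [0.4, -0.0, 0.4]
finger_gap: 0.303
```

Request:
send_rows([
  [[-0.0007,-0.009,0],[0,0,-0.15]],
  [[-0.0007,-0.009,0],[0,0,-0.15]],
  [[0,0,0],[0,0,0]],
  [[0,0,0],[0,0,0]],
])

```text
t: 29.6
tool_pos: [0.6136, 0.152, 0.0729]
tcp_rot: [[-0.787, -0.617, 0.0], [-0.617, 0.787, 0.002], [-0.002, 0.001, -1.0]]
contact_force: [0.3, 0.2, -0.6]
finger_gap: 0.305
```

```bash
python3 - <<'E'
from lv import *
rep(); c=cam("wrist"); cv2.imwrite("pics/w27.png",c["img"][...,::-1])
c=cam("top"); cv2.imwrite("pics/t27.png",cv2.resize(c["img"][110:200,220:320,::-1],None,fx=6,fy=6,interpolation=cv2.INTER_CUBIC))
E
```

```text
[0.6136 0.152  0.0729] [ 0.3  0.2 -0.6] 0.3049346948300607 r 0.0601 ang -142.0 yaw -141.9
```

View pics/w27.png

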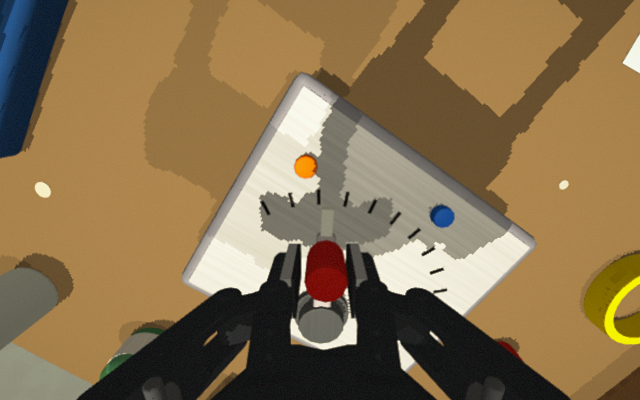

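```bash
python3 - <<'E'
from lv import *
c=cam("wrist"); H=hsv(c); h,sa,V=[H[...,i] for i in range(3)]
cv2.imwrite("pics/w28.png",cv2.resize(c["img"][130:260,250:400,::-1],None,fx=5,fy=5,interpolation=cv2.INTER_CUBIC))
for nm,m in [("or",(h>6)&(h<18)&(sa>200)&(V>170))]:
    for ce,st,l in blobs(m,30):
        p=onz(c,[ce],.061)[0]; 
        if .5<p[0]<.7 and .06<p[1]<.2: v=p[:2]-piv; print(ce,p.round(4),np.hypot(*v),np.degrees(np.arctan2(v[1],v[0]))+360)
for q in [(327,209),(327.5,238)]:
    p=onz(c,[q],.074)[0]; v=p[:2]-piv; print(p.round(4),np.hypot(*v),np.degrees(np.arctan2(v[1],v[0]))+360)
E
```

```text
[307.2625 167.    ] [0.5805 0.115  0.061 ] 0.10940994056913277 222.59078675811492
[0.5903 0.1375 0.074 ] 0.08742895204914344 216.0608527896877
[0.6047 0.1493 0.074 ] 0.06891608415304268 215.16205223323982
```

View pics/w28.png

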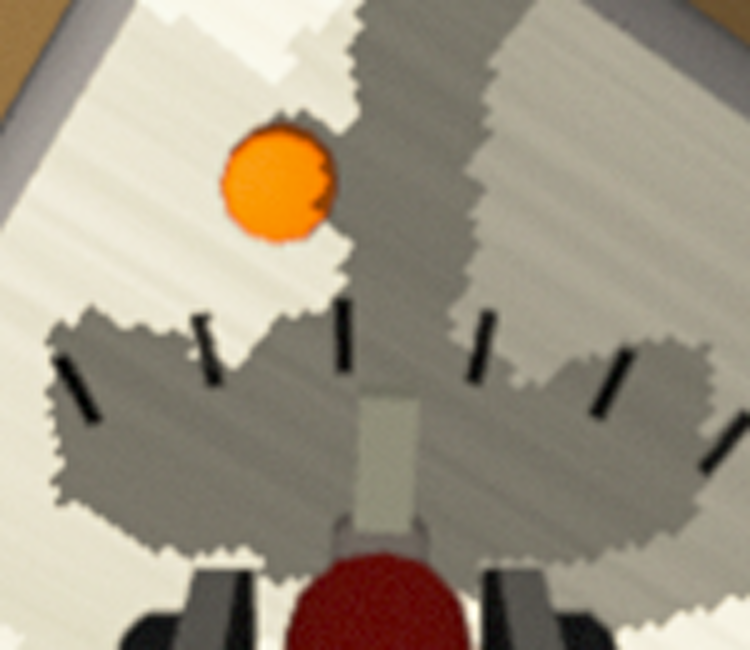

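Request:
send_rows([
  [[-0.0004,-0.0072,0],[0,0,-0.119]],
  [[0,0,0],[0,0,0]],
  [[0,0,0],[0,0,0]],
])

```text
t: 30.12
tool_pos: [0.6183, 0.1464, 0.0729]
tcp_rot: [[-0.706, -0.708, 0.0], [-0.708, 0.706, 0.002], [-0.002, 0.001, -1.0]]
contact_force: [0.5, 0.9, 0.0]
finger_gap: 0.306
```

```bash
python3 - <<'E'
from lv import *
rep(); c=cam("wrist"); H=hsv(c); h,sa,V=[H[...,i] for i in range(3)]
cv2.imwrite("pics/w29.png",cv2.resize(c["img"][130:280,250:400,::-1],None,fx=4,fy=4,interpolation=cv2.INTER_CUBIC))
for ce,st,l in blobs((h>6)&(h<18)&(sa>200)&(V>170),30):
        p=onz(c,[ce],.061)[0]; 
        if .5<p[0]<.7 and .06<p[1]<.2: v=p[:2]-piv; print(ce,p.round(4),np.hypot(*v),np.degrees(np.arctan2(v[1],v[0]))+360)
E
```

```text
[0.6183 0.1464 0.0729] [0.5 0.9 0. ] 0.30648321474139545 r 0.0604 ang -135.1 yaw -134.9
[322.76811594 163.46376812] [0.5819 0.1107 0.061 ] 0.11129039480946118 224.7006731783699
```

View pics/w29.png

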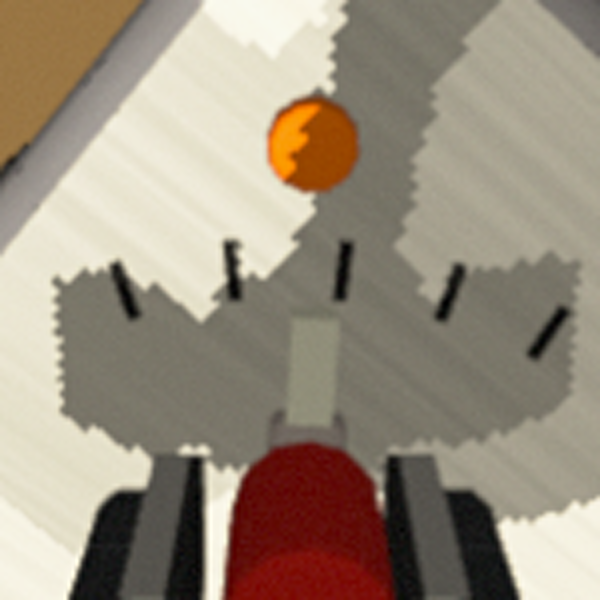

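Request:
send_rows([
  [[0,0,0],[0,0,0]],
  [[0,0,0],[0,0,0]],
  [[0,0,-0.02],[0,0,0]],
  [[0,0,-0.04],[0,0,0]],
  [[0,0,-0.05],[0,0,0]],
  [[0,0,-0.05],[0,0,0]],
  [[0,0,0],[0,0,0]],
  [[0,0,0],[0,0,0]],
], hand=0.045)

```text
t: 31.18
tool_pos: [0.6179, 0.1459, 0.2322]
tcp_rot: [[-0.705, -0.71, -0.001], [-0.71, 0.705, 0.002], [-0.001, 0.002, -1.0]]
contact_force: [0.9, -0.1, -0.9]
finger_gap: 0.528
```

```bash
python3 - <<'E'
from lv import *
rep(); c=cam("wrist"); H=hsv(c); h,sa,V=[H[...,i] for i in range(3)]
cv2.imwrite("pics/w30.png",cv2.resize(c["img"][130:280,250:400,::-1],None,fx=4,fy=4,interpolation=cv2.INTER_CUBIC))
for nm,m,z in [("or",(h>6)&(h<18)&(sa>200)&(V>150),.062),("red",((h<6)|(h>174))&(sa>170)&(V>60),.1)]:
  for ce,st,l in blobs(m,20):
        p=onz(c,[ce],z)[0]; 
        if .5<p[0]<.7 and .06<p[1]<.2: v=p[:2]-piv; print(nm,ce,p.round(4),np.hypot(*v),np.degrees(np.arctan2(v[1],v[0]))+360)
C=[((.629,-.19,.141),.032,(0,255,0)),((.629,-.19,.12),.056,(255,255,0)),((.629,-.190,.1),.082,(0,0,255))]
c=cam("scene"); overlay(c,C,"pics/os30.png",(180,120,300,260),4); np.savez("s30.npz",**{k:c[k] for k in c})
cv2.imwrite("pics/s30.png",cv2.resize(c["img"][200:350,250:430,::-1],None,fx=4,fy=4,interpolation=cv2.INTER_CUBIC))
c=cam("top"); cv2.imwrite("pics/t30.png",cv2.resize(c["img"][60:290,160:500,::-1],None,fx=2.3,fy=2.3,interpolation=cv2.INTER_CUBIC))
E
```

```text
[0.6179 0.1459 0.2322] [ 0.9 -0.1 -0.9] 0.5276918353851829 r 0.061 ang -135.0 yaw -134.8
or [326.33333333 137.53846154] [0.5804 0.1149 0.062 ] 0.1094973852354989 222.58768571100012
red [324.5369863  187.04931507] [0.6154 0.147  0.1   ] 0.062027807582585685 222.66533629125854
```

View pics/w30.png

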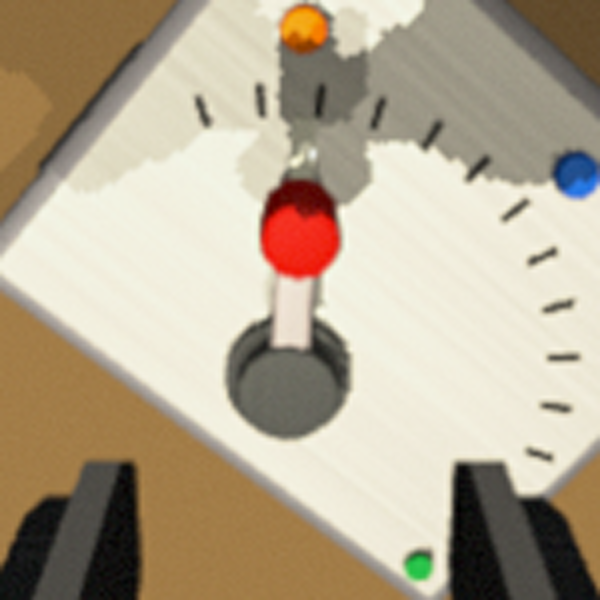

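View pics/s30.png

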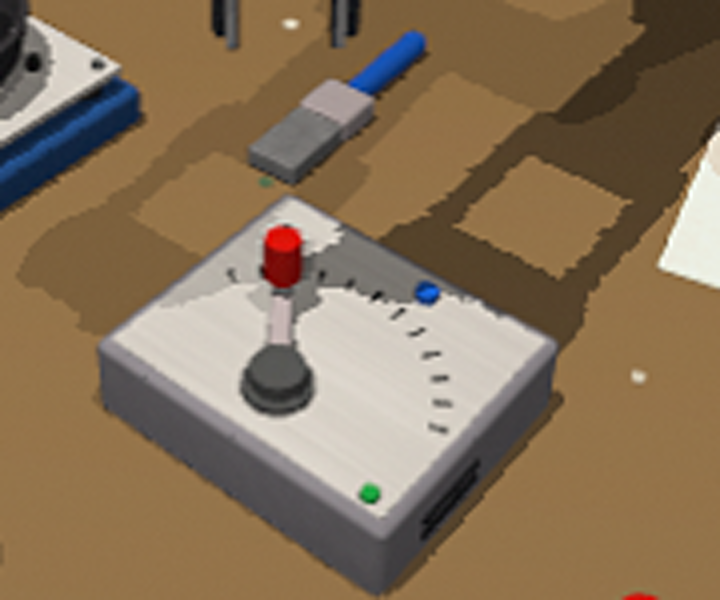

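View pics/t30.png

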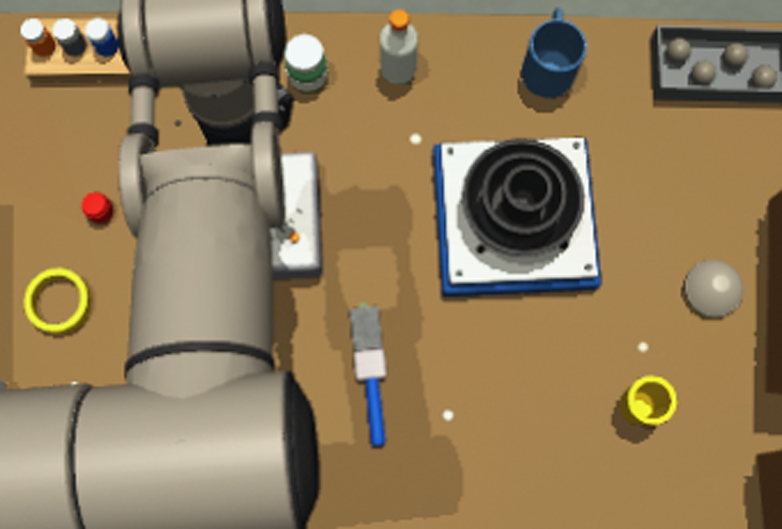

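View pics/os30.png

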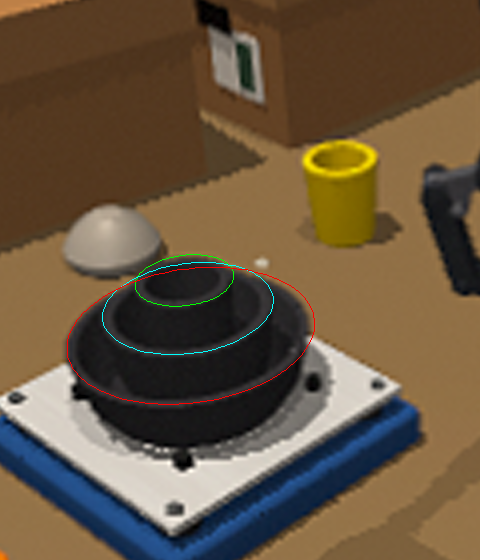

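```bash
python3 -c "
from rig import arm
print(arm.job_done())"
```

```text
the job is handed in; nothing more can be done
None
```

The job is done and handed in at about 31 s. The middle bowl sits in the large one, the small bowl sits in the middle one, and the speed lever points at the orange magnet. The interface gave no verdict.

**Last checks**
- **Bowls:** the predicted rim circles at the nested heights, centred on (0.629, -0.190), matched the pictures to a few millimetres. All three bowls looked upright, and the large bowl was still between its stops.
- **Lever:** the knob lay at about 222.7° around the pivot and the orange magnet at 222.6°. Extending the pointer's line by eye passed about 2 mm from the magnet's centre. An earlier magnet sighting gave 224.7°, but the arm may still have been settling then. That would put the line about 4 mm off, still inside 8 mm.
- **Bystanders:** I touched none of them, and in the last pictures the brush, tape roll, rock and paint pot looked where they were. I judged this by eye and did not measure it.

**What went wrong or disagreed**
- **Failed first grasp:** the first grasp of the small bowl closed onto its rim, pushing back with about 26 N. I opened, checked that the bowl had not moved, went 18 mm deeper and gripped it properly.
- **Fingertips:** the wrist pictures put the fingertips 10 to 24 mm behind the TCP, not 17 mm ahead as `arm.tip_extent` says. The middle bowl was therefore held by only a few millimetres and drooped slightly. I corrected the tilt before setting it down.

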